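# Stand the tea board in the dryer's full-depth slot

### The job

Swing the clear hood of the small dish dryer up and back past its over-centre point so that it stays open by itself, then take the wooden board off its draining easel and stand it upright, the end with the small hole up, in the one slot of the dryer that lets it go all the way down to the floor. The other two slots have a raised stop in the bottom, so feel which one it is; lower the board by hand rather than dropping it, let go of it, and leave the other things on the desk where they are.

Things in the scene. Friction and masses are not known exactly. Their poses are not given: they have to be found in the camera images.
- dryer: White desktop dish dryer, fixed. Origin: on the desk under its tray's centre; x towards its hinge (far side at yaw 0), y towards its control box, z up. Tray 176 (x) by 180 (y), rim 60 high; control box at y 90 to 150, 89 high with dial. Four grey dividers along x (120 long, 20 thick, rounded tops 75 above the desk) leave three slots along x; the tray's end walls keep a plate within x = -74 to 74.
- slot_a (a point): Mouth of the slot at dryer y = -34: middle of its length, at the divider tops (75 above the desk), axes as the dryer's. Each slot is 14 wide. In two of the three slots a stop as wide as the slot raises the bottom to 50 above the desk; in the third the bottom is at 21. Which is which changes and no pose tells it.
- slot_b (a point): The same for the middle slot, at dryer y = 0.
- slot_c (a point): The same for the slot at dryer y = +34.
- hood (a joint): Angle of the clear hood: 0 shut, 1.75 rad open against its stop. A clear box open below, 166 (x) by 180 (y) by 110 high, top 172 above the desk when shut, 0.3 kg. Spring and weight drive it shut below about 1.0 rad and open above; moving it takes under 5 N at the handle. Fully open, it is all behind the hinge and reaches no more than 290 above the desk.
- hood_handle (a point): Middle of the hood's handle: a steel bar 12 thick, 90 long, parallel to the dryer's y, 45 in front of the hood's front face, held at its ends only. 209 in front of and 92 above the hinge axis when shut (154 above the desk); it swings up and back about the hinge.
- hood_hinge (a point): Point on the hinge axis (parallel to the dryer's y) in the middle of the dryer's far side, 80 behind the tray's centre, 62 above the desk. Fixed to the dryer, axes as the dryer's.
- easel: Steel draining easel, fixed, 110 (x) by 100 (y). Origin: on the desk at its middle. Its ledge, 35 above the desk, carries the board's lower edge; a back plate on the underside (-x side) of the board supports only its lower half (66 up from the ledge, 70 wide). The board leans 0.61 rad from vertical, its top towards the easel's -x.
- board: Plain wooden board 100 wide, 130 high, 10 thick, about 0.12 kg (varies), with a small dark hole mark near one upper corner. Origin: middle of its lower edge (centre of the thickness); x through the thickness, y along the width, z up the board to its top edge.
- board_top (a point): Middle of the board's top edge, 130 from the origin. Axes as the board's.
- mug: White mug, 76 across, 85 high, loose, to be left alone. Origin: centre of its underside.
- tea_tin: Yellow round tea tin, 80 across, 134 high, loose, to be left alone. Origin: centre of its underside.
- tumbler: Glass tumbler, 70 across, 100 high, loose, to be left alone. Origin: centre of its underside.
- stapler: Black stapler, 140 long (its x), 36 wide, 50 high, loose, to be left alone. Origin: centre of its underside.
- trivet: Square cork trivet 100 by 100 by 10, loose, to be left alone. Origin: centre of its underside.
- jar: Amber glass jar with a wooden lid, 70 across, 100 high, loose, to be left alone. Origin: centre of its underside.
Not all that is in view belongs to the job. What is shaped like the board but red or turquoise is not meant.

How it is judged:
By the outcome, as a careful person would: the job done as asked, in the order asked, and still so for the second after the job is handed in, with the robot touching nothing.
It also fails if it takes over 64 s, if anything falls off the work surface, if the arm or the gripper's body presses on something with over 40 N, if the wrist force passes 120 N, or if a joint passes its speed limit or range.

### The arm

A 6-joint arm with a two-finger parallel gripper is mounted at the origin on the work surface. World frame = base frame: x ahead of the robot, y to its left, z up, the work surface at z = 0. Lengths are in m, angles in degrees, forces in N, time in s.
With the tool pointing down it reaches from about 0.35 to 0.875 m from the base axis. Payload 4.2 kg.
Tool frame: the origin (TCP) lies midway between the tips of the shut fingers; the grasp point (between the pads) lies 19 mm behind it; z points along the fingers, y is the direction in which the jaws open and shut (so a half turn about z gives the same grasp; the last joint's range is limited). The gripper opens to 87 mm and grips with 3 to 60 N. Pads are 19 mm wide; open, the fingers measure 117 mm over their backs; the gripper's body (75 mm by 190 mm) begins 51 mm behind the grasp point.
Start: joints at [-57.204, 22.042, 0.453, 0, -68.411, -14.817], TCP at [0.193, -0.594, 0.223] pointing down, gripper open.
Joint ranges: [-179.83, 179.83], [-69.29, 118.12], [-61.27, 80.66], [-181.25, 117.63], [-171.15, -9.14], [-177.46, 177.46]. Speed limits (degrees/s): [159.86, 159.86, 180, 180, 180, 180].

### API

Orientations are given as a 3x3 rotation matrix whose columns are the frame's x, y, z axes.
In Python, from station import sense, capture, calibration, finish_job gives the robot as it stands.
- The arm moves only by the tool carry_out, never from a script. Its argument "commands" is one flat list of numbers, 6 for each row, row after row: the shift along the tool's x, y, z in mm, then the turn, a rotation vector about the tool's x, y, z in rad. A call has 1 to 5 rows; each row shifts and turns the pose as measured when the row begins, along the tool's axes as they then stand; what a row does not reach is not made up. A row lasts 1/8 s, in which the tool goes at most 62.5 mm and 10.7 degrees, less where a joint would pass 70% of its speed; a pose out of reach is approached as far as the arm can. A call is refused whole if a number of a shift passes 62.5 or a number of a turn 0.188, either way. A call with a gripper value outside its range is refused whole. "grip" is the finger opening in mm, from 0 to 87, set as the call begins (left out, the last holds). The fingers move at their own pace and stop on an object; the grip force is fixed at half the most. Time passes only in rows, so rows that do not move let the fingers close. It gives the time, the measured TCP pose, the force and the opening at its end, in the units of the state.
- sense(): the state, without advancing time (a new reading comes with each control period).
- capture(name): name is "scene" or "top" or "wrist"; returns the picture (480x640x3 uint8, red, green, blue); there is no depth.
- calibration(name): a dict with "fx", "fy", "cx", "cy" (pixels), "rvec" (rotation vector, rad) and "tvec" (3), from world to camera coordinates, as OpenCV has them. Camera axes: x right, y down, z forward; pixel columns grow to the right and rows downward; lengths in m; the calibration is good to about 2 mm. A picture is of the moment at which its call begins: read the wrist's pose just before it. calibration takes no time and is no camera call; for the wrist camera it gives the pose at the moment of the call.
- finish_job(): hands the job in, once; it reports no verdict.
The state is a dict: "time_s": time; "joints": joint angles; "joint_velocities": joint speeds; "effort": joint torques, N m; "tcp_pos": TCP position; "ee_rot": TCP orientation; "wrist_force": force on the tool from outside, world axes, zero at the start; "moment": the same for the moment, N m; "gripper_width": opening from 0.0 (shut) to 1.0 (fully open).
Only numpy, scipy, OpenCV 4.12 (cv2) and the standard library are available. Lean on these libraries where they do the work, as an engineer would, in place of code of your own. Each camera call takes 0.05 s, during which the arm holds its last target.

## Working session

There is one attempt and no reset: what is moved stays moved. The work goes in short steps, Python scripts to look and compute and a tool call to move; the robot and the scene stay as the last step left them, time stands still between calls to the robot, and variables do not carry over. Pictures are saved under pics/ and viewed, and the job is handed in when it is done.

Besides the shell and the picture viewer there is one more tool, called as a command line: name --argument value ..., lists and objects as JSON in quotes. carry_out: Moves the arm, as the interface text tells. Its arguments: {"type":"object","properties":{"commands":{"type":"array"},"grip":{"type":"number"}},"required":["commands"]}

```bash
ls; mkdir -p pics
python3 - <<'E'
from station import *
import cv2
print(sense())
for n in ("scene","top","wrist"):
    c=calibration(n); print(n,c)
    cv2.imwrite(f"pics/{n}0.png",capture(n)[:,:,::-1])
E
```

```text
pics
{'time_s': 0.0, 'joints': array([-5.72029158e+01,  2.20911406e+01,  3.79678733e-01, -2.81962398e-02,
       -6.84092653e+01, -1.48153508e+01]), 'joint_velocities': array([-0.07051201,  0.00880555, -0.02026536, -0.06380026,  0.1375905 ,
       -0.06481454]), 'effort': array([-8.41019278e-05, -3.90664887e+01,  1.87405944e+01,  4.21991095e+00,
        1.09867533e-02, -1.95784723e-04]), 'tcp_pos': array([ 0.19276742, -0.59390704,  0.22145695]), 'ee_rot': array([[-9.51210987e-01, -3.08540250e-01, -7.56666262e-04],
       [-3.08541163e-01,  9.51208849e-01,  2.01902775e-03],
       [ 9.67963174e-05,  2.15398407e-03, -9.99997675e-01]]), 'wrist_force': array([ 0.31411954,  0.64951181, -0.10545065]), 'moment': array([0.0104113 , 0.038361  , 0.05538656]), 'gripper_width': 1.0030646594208474}
scene {'fx': 613.4475822442249, 'fy': 613.4475822442249, 'cx': 326.2056178025265, 'cy': 237.09585392938072, 'rvec': array([ 1.81194016,  1.72038281, -0.68835869]), 'tvec': array([-0.03304996, -0.34911863,  2.17030634])}
top {'fx': 435.5667671496937, 'fy': 435.5667671496937, 'cx': 328.7282091265942, 'cy': 233.31548240779898, 'rvec': array([ 2.18087935, -2.15794613,  0.13444072]), 'tvec': array([-0.00358941,  0.59090062,  1.10099975])}
wrist {'fx': 341.83258192358085, 'fy': 341.83258192358085, 'cx': 327.2164547859527, 'cy': 235.42716046989352, 'rvec': array([-1.73989523, -2.39186661, -0.34402   ]), 'tvec': array([ 0.62406564, -0.03413941,  0.39172532])}
```

View pics/scene0.png

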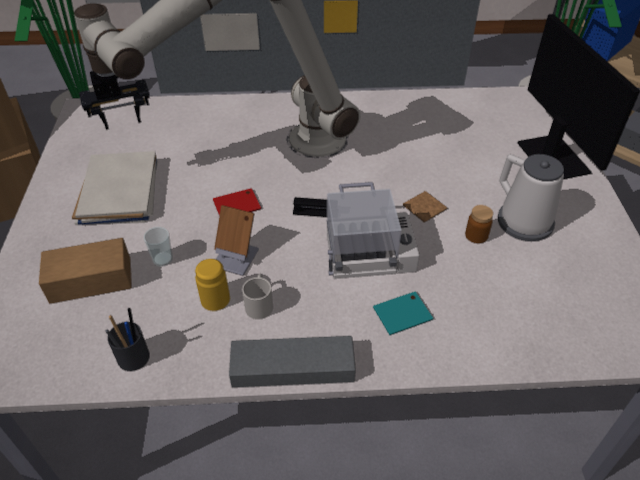

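View pics/top0.png

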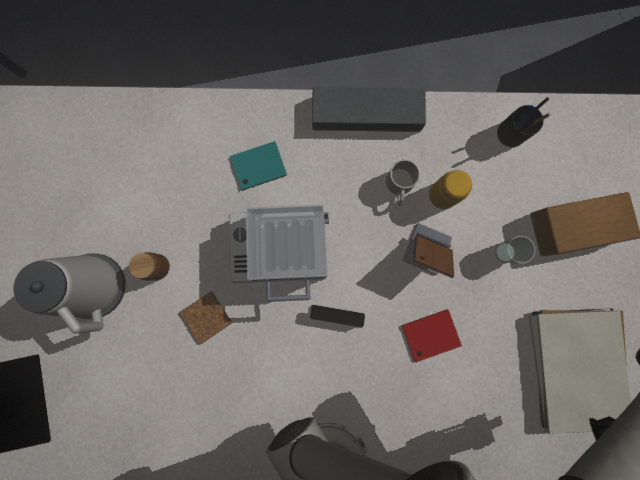

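View pics/wrist0.png

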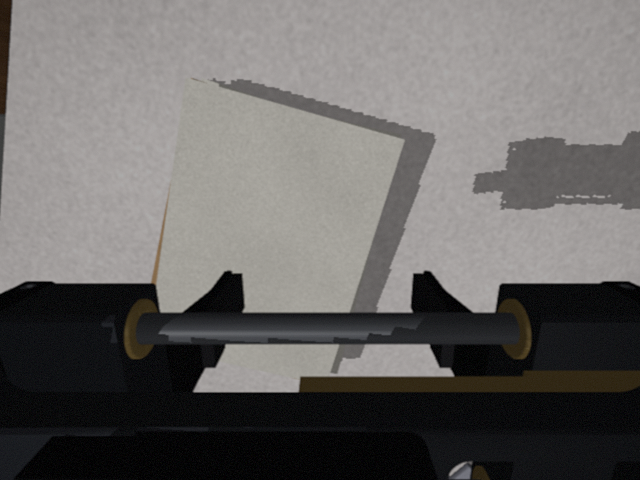

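The top view shows the dryer at about (285,245), with its handle at (288,295), the brown board on the easel at (434,255), a red board lying at (431,335) and a turquoise one at (258,166). The brown one on the easel is the one meant, since the other two are the excluded colours and lie flat. Next I'll enlarge crops to confirm this and to measure.

Run:
```python
import cv2,numpy as np
t=cv2.imread("pics/top0.png"); s=cv2.imread("pics/scene0.png")
a=cv2.resize(t[190:340,220:370],None,fx=4,fy=4,interpolation=cv2.INTER_CUBIC)
b=cv2.resize(s[170:290,290:450],None,fx=5,fy=5,interpolation=cv2.INTER_CUBIC)
cv2.imwrite("pics/c1.png",a);cv2.imwrite("pics/c2.png",b)
c=cv2.resize(t[210:290,390:470],None,fx=5,fy=5,interpolation=cv2.INTER_CUBIC)
d=cv2.resize(s[195:275,195:275],None,fx=5,fy=5,interpolation=cv2.INTER_CUBIC)
cv2.imwrite("pics/c3.png",np.hstack([c,d]))
```

```text
(no output)
```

View pics/c1.png

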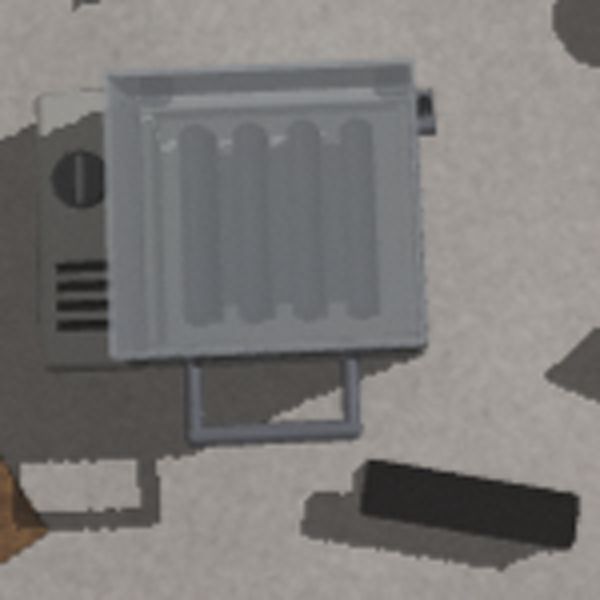

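View pics/c2.png

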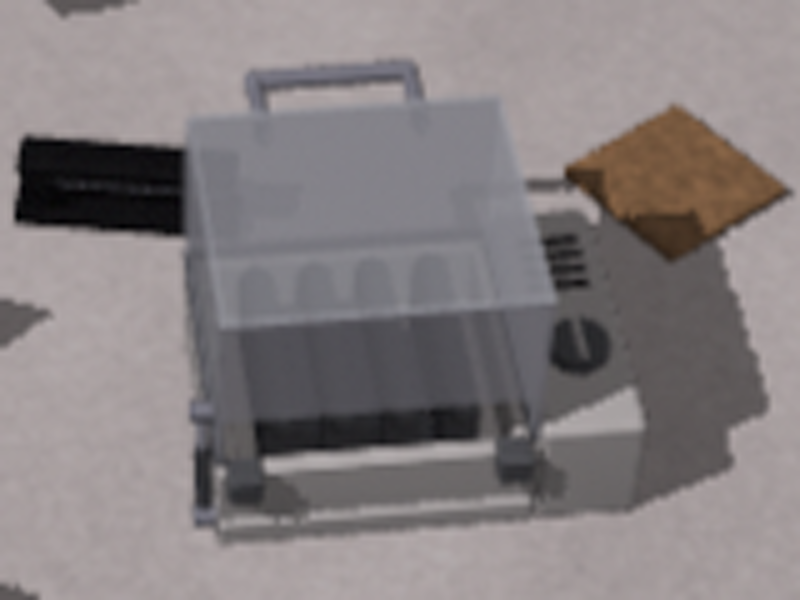

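View pics/c3.png

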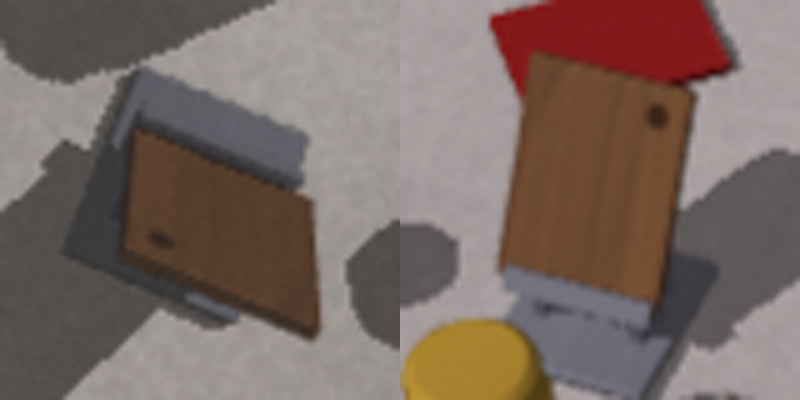

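The brown board with the dark hole in an upper corner (top px ≈ (422,258), scene ≈ (246,218)) stands on the easel, so it is the one meant. Now I'll triangulate.

```bash
cat > h.py <<'E'
import numpy as np, cv2
from station import *
def RT(c): 
    R=cv2.Rodrigues(c["rvec"])[0]; return R,np.array(c["tvec"])
def ray(c,p):
    R,t=RT(c); d=R.T@np.array([(p[0]-c["cx"])/c["fx"],(p[1]-c["cy"])/c["fy"],1.]); return -R.T@t,d/np.linalg.norm(d)
def plane(c,p,z):
    o,d=ray(c,p); return o+d*(z-o[2])/d[2]
def tri(*cp):
    A=np.zeros((3,3));b=np.zeros(3);rs=[ray(c,p) for c,p in cp]
    for o,d in rs:
        M=np.eye(3)-np.outer(d,d);A+=M;b+=M@o
    x=np.linalg.solve(A,b); return x,max(np.linalg.norm((np.eye(3)-np.outer(d,d))@(x-o)) for o,d in rs)
def proj(c,X):
    return cv2.projectPoints(np.array(X,float).reshape(-1,3),c["rvec"],c["tvec"],np.array([[c["fx"],0,c["cx"]],[0,c["fy"],c["cy"]],[0,0,1]]),None)[0].reshape(-1,2)
E
python3 - <<'E'
from h import *
np.set_printoptions(precision=4,suppress=True)
T=calibration("top");S=calibration("scene")
c1=lambda x,y:(220+x/4-.4,190+y/4-.4); c2=lambda x,y:(290+x/5-.4,170+y/5-.4)
c3=lambda x,y:(390+x/5-.4,210+y/5-.4); c4=lambda x,y:(195+(x-400)/5-.4,195+y/5-.4)
P={"handle+y":(c1(190,433),c2(416,66)),"handle-y":(c1(358,431),c2(250,75)),
"holec":(c3(160,240),c4(657,117)),"topc_hole":(c3(122,252),c4(694,95)),"topc_no":(c3(319,328),c4(530,53)),
"lowc_hole":(c3(135,130),c4(655,303)),"lowc_no":(c3(312,200),c4(500,268)),
"hoodtop_far+y":(c1(107,75),c2(555,302)),"hoodtop_far-y":(c1(414,62),c2(222,330)),"hoodtop_near+y":(c1(108,358),c2(500,97)),"hoodtop_near-y":(c1(425,347),c2(187,122)),
"box far+y":(c1(38,95),c2(640,392)), }
for k,(a,b) in P.items():
    x,e=tri((T,a),(S,b)); print(k,x,e)
E
```

```text
handle+y [0.4278 0.1434 0.1593] 0.0008240516607331915
handle-y [0.4297 0.0478 0.1585] 0.0005175169795588795
holec [ 0.5245 -0.2178  0.1299] 0.0006819301314228819
topc_hole [ 0.5181 -0.1971  0.1399] 0.00021702128645356982
topc_no [ 0.4834 -0.2888  0.1433] 0.0009568394916890784
lowc_hole [ 0.5862 -0.2246  0.0444] 0.00041287431966236036
lowc_no [ 0.5513 -0.3154  0.0409] 0.0007577364128666581
hoodtop_far+y [0.6312 0.1949 0.1698] 0.0008582419456654066
hoodtop_far-y [0.6411 0.0184 0.1682] 0.0005983838705031704
hoodtop_near+y [0.4695 0.1875 0.1709] 0.0007767430354178785
hoodtop_near-y [0.4775 0.0096 0.1671] 0.000121768678380935
box far+y [0.6305 0.2493 0.0963] 1.6800978603607642e-05
```

Both views agree to within 1 mm. The handle is at about (0.429, 0.096, 0.159), the hinge at about (0.636, 0.106), the dryer yaw is about 2.9° and the dryer centre is at about (0.556, 0.102). The sizes check out: handle to hinge 0.208 and hood top at 0.169. Next I plan the move to above the handle.

```bash
cat >> h.py <<'E'
from scipy.spatial.transform import Rotation as Ro
np.set_printoptions(precision=4,suppress=True)
def down(yaw): # tool x yaw angle deg, pointing down
    a=np.radians(yaw); x=np.array([np.cos(a),np.sin(a),0]);z=np.array([0,0,-1.]);return np.c_[x,np.cross(z,x),z]
def plan(p1,R1=None,n=None,step=55,p0=None,R0=None,ang=9.5):
    s=sense()
    if p0 is None: p0=s["tcp_pos"]
    if R0 is None: R0=s["ee_rot"]
    if R1 is None: R1=R0
    p1=np.array(p1,float);rv=Ro.from_matrix(R0.T@R1).as_rotvec()
    d=p1-p0
    if n is None: n=int(np.ceil(max(np.linalg.norm(d)*1000/step,np.degrees(np.linalg.norm(rv))/ang,1)))
    print("n",n,"turn",np.round(rv,3))
    for i in range(n):
        R=R0@Ro.from_rotvec(rv*i/n).as_matrix()
        print(np.round(np.r_[R.T@(d/n)*1000,rv/n],[1,1,1,3,3,3]).tolist())
def st():
    s=sense();print("t",round(s["time_s"],2),"p",s["tcp_pos"],"F",s["wrist_force"],"M",s["moment"],"w",s["gripper_width"]*87);print("j",np.round(s["joints"],1));print(s["ee_rot"])
E
python3 -c "
from h import *
plan([.428,.096,.25],down(-87.1),n=15)"
```

```text
n 15 turn [ 0.002  0.001 -1.308]Traceback (most recent call last):
    return bound(*args, **kwds)
TypeError: 'list' object cannot be interpreted as an integer

During handling of the above exception, another exception occurred:

Traceback (most recent call last):
  File "h.py", line 31, in plan
    print(np.round(np.r_[R.T@(d/n)*1000,rv/n],[1,1,1,3,3,3]).tolist())
          ~~~~~~~~^^^^^^^^^^^^^^^^^^^^^^^^^^^^^^^^^^^^^^^^^^
TypeError: 'list' object cannot be interpreted as an integer
```

```bash
sed -i 's/    print(np.round(np.r_\[.*/    	print([round(float(v),1) for v in R.T@(d\/n)*1000]+[round(float(v),3) for v in rv\/n])/; s/^    \t/        /' h.py
python3 -c "
from h import *
plan([.428,.096,.25],down(-87.1),n=15)"
```

```text
Traceback (most recent call last):
  File "h.py", line 31
    	print([round(float(v),1) for v in R.T@(d/n)*1000]+[round(float(v),3) for v in rv/n])
    ^
IndentationError: unexpected indent
```

```bash
sed -i 's/^ *\tprint/        print/' h.py
python3 -c "
from h import *
plan([.428,.096,.25],down(-87.1),n=15)"
```

```text
n 15 turn [ 0.002  0.001 -1.308]
[-29.1, 38.9, -1.8, 0.0, 0.0, -0.087]
[-32.4, 36.2, -1.8, 0.0, 0.0, -0.087]
[-35.4, 33.3, -1.8, 0.0, 0.0, -0.087]
[-38.2, 30.1, -1.8, 0.0, 0.0, -0.087]
[-40.7, 26.6, -1.8, 0.0, 0.0, -0.087]
[-42.8, 23.0, -1.9, 0.0, 0.0, -0.087]
[-44.7, 19.2, -1.9, 0.0, 0.0, -0.087]
[-46.2, 15.2, -1.9, 0.0, 0.0, -0.087]
[-47.3, 11.1, -1.9, 0.0, 0.0, -0.087]
[-48.1, 7.0, -1.9, 0.0, 0.0, -0.087]
[-48.5, 2.8, -1.9, 0.0, 0.0, -0.087]
[-48.6, -1.5, -1.9, 0.0, 0.0, -0.087]
[-48.3, -5.7, -1.9, 0.0, 0.0, -0.087]
[-47.6, -9.9, -1.9, 0.0, 0.0, -0.087]
[-46.5, -14.0, -1.9, 0.0, 0.0, -0.087]
```

carry_out --commands '[-29,39,-6,0,0,-0.087,-32,36,-6,0,0,-0.087,-35,33,-6,0,0,-0.087,-38,30,-6,0,0,-0.087,-41,27,-4,0,0,-0.087]'

```text
time_s: 0.78
tcp_pos: [0.2701, -0.3596, 0.2472]
ee_rot: [[-0.727, -0.687, -0.004], [-0.687, 0.727, 0.006], [-0.001, 0.007, -1.0]]
wrist_force: [0.7, -0.0, 0.1]
gripper_width: 1.001
```

carry_out --commands '[-43,23,0,0,0,-0.087,-45,19,0,0,0,-0.087,-46,15,0,0,0,-0.087,-47,11,0,0,0,-0.087,-48,7,0,0,0,-0.087]'

```text
time_s: 1.4
tcp_pos: [0.3467, -0.1214, 0.2488]
ee_rot: [[-0.358, -0.934, -0.001], [-0.934, 0.357, 0.006], [-0.005, 0.003, -1.0]]
wrist_force: [0.6, 0.4, 1.0]
gripper_width: 0.997
```

```bash
python3 -c "
from h import *
plan([.428,.096,.245],down(-87.1),n=5)"
```

```text
n 5 turn [ 0.002  0.006 -0.416]
[-46.4, 0.4, 1.0, 0.0, 0.001, -0.083]
[-46.3, -3.5, 1.0, 0.0, 0.001, -0.083]
[-45.8, -7.3, 0.9, 0.0, 0.001, -0.083]
[-45.1, -11.1, 0.9, 0.0, 0.001, -0.083]
[-44.0, -14.8, 0.8, 0.0, 0.001, -0.083]
```

carry_out --commands '[-47,0,1,0,0,-0.085,-47,-4,1,0,0,-0.085,-46,-8,1,0,0,-0.085,-45,-11,1,0,0,-0.085,-44,-15,1,0,0,-0.085]'

```text
time_s: 2.02
tcp_pos: [0.4278, 0.1059, 0.2457]
ee_rot: [[0.076, -0.997, 0.001], [-0.997, -0.076, 0.007], [-0.007, -0.002, -1.0]]
wrist_force: [1.1, -0.0, 0.2]
gripper_width: 0.998
```

```bash
python3 -c "
from h import *
st()
c=calibration('wrist');cv2.imwrite('pics/w1.png',capture('wrist')[:,:,::-1]);print(proj(c,[[.4278,.1434,.157],[.4297,.0478,.157],[.4287,.0956,.157]]))
plan([.4285,.096,.245],down(-87.1),n=1)"
```

```text
t 2.02 p [0.4278 0.1059 0.2457] F [ 1.1192 -0.0314  0.1549] M [-0.0762 -0.0443  0.0076] w 86.80572893749323
j [ 34.9   2.5 -21.5  -0.3 -65.6 -30.4]
[[ 0.0764 -0.9971  0.0011]
 [-0.997  -0.0764  0.0073]
 [-0.0072 -0.0017 -1.    ]]
[[323.6559 284.1287]
 [330.7684 162.3172]
 [327.0893 226.4575]]
n 1 turn [-0.004  0.009  0.031]
[13.7, 3.1, 0.3, -0.004, 0.009, 0.031]
```

View pics/w1.png

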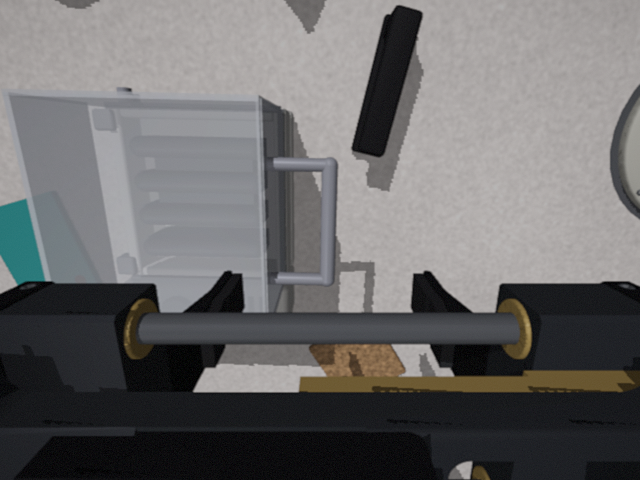

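The wrist view shows the bar at column ≈327, rows 163–283, which matches the triangulated handle. I narrow the jaws to 38 mm, so the inner finger fits the 39 mm gap, and descend.

carry_out --commands '[13,2.5,0,0,0,0.02,0,0,0,0,0,0,0,0,0,0,0,0]' --grip 38

```text
time_s: 2.45
tcp_pos: [0.4282, 0.0961, 0.2445]
ee_rot: [[0.061, -0.998, 0.001], [-0.998, -0.061, 0.008], [-0.008, -0.002, -1.0]]
wrist_force: [0.8, 0.5, 0.9]
gripper_width: 0.746
```

```bash
python3 -c "
from h import *
st()
plan([.4285,.096,.136],down(-87.1),n=4)"
```

```text
t 2.45 p [0.4282 0.0961 0.2445] F [0.8088 0.5379 0.8502] M [-0.0001  0.0885  0.0091] w 64.87929732967447
j [ 33.8   2.4 -21.8  -0.4 -65.5 -30.1]
[[ 0.061  -0.9981  0.0014]
 [-0.9981 -0.061   0.0079]
 [-0.0078 -0.0018 -1.    ]]
n 4 turn [-0.002  0.008  0.01 ]
[0.2, -0.0, 27.1, -0.0, 0.002, 0.003]
[0.2, -0.0, 27.1, -0.0, 0.002, 0.003]
[0.1, -0.0, 27.1, -0.0, 0.002, 0.003]
[0.1, -0.1, 27.1, -0.0, 0.002, 0.003]
```

carry_out --commands '[0,0,0,0,0,0,0,0,0,0,0.005,0,0,0,0,0,0,0,0,0,0,0,0,0,0,0,25,0,0,0]'

```text
time_s: 3.08
tcp_pos: [0.4294, 0.0956, 0.2214]
ee_rot: [[0.059, -0.998, 0.007], [-0.998, -0.059, 0.005], [-0.005, -0.007, -1.0]]
wrist_force: [-0.5, -0.1, -0.2]
gripper_width: 0.439
```

carry_out --commands '[0,0,25,0,0,0,0,0,25,0,0,0,0,0,20,0,0,0,0,0,14,0,0,0,0,0,0,0,0,0]'

```text
time_s: 3.7
tcp_pos: [0.4294, 0.0959, 0.1338]
ee_rot: [[0.059, -0.998, 0.005], [-0.998, -0.059, 0.004], [-0.004, -0.005, -1.0]]
wrist_force: [0.2, -0.3, 0.3]
gripper_width: 0.435
```

carry_out --commands '[0,0,0,0,0,0,0,0,0,0,0,0,0,0,0,0,0,0,0,0,0,0,0,0,0,0,0,0,0,0]' --grip 0

```text
time_s: 4.32
tcp_pos: [0.4283, 0.0964, 0.1354]
ee_rot: [[0.058, -0.998, 0.004], [-0.998, -0.058, 0.006], [-0.006, -0.005, -1.0]]
wrist_force: [3.4, -0.2, -4.8]
gripper_width: 0.129
```

```bash
python3 -c "
from h import *
st()
# arc
s=sense();p=s['tcp_pos'];R=s['ee_rot']
a0=np.arctan2(.155-.062,-.208)
g=p-np.array([0,0,-.019])
u=np.array([np.cos(np.radians(2.9)),np.sin(np.radians(2.9)),0])
th=np.linspace(0,1.7,19);r=np.hypot(.208,.093)
P=[r*np.cos(a0-t)*u+np.array([0,0,r*np.sin(a0-t)]) for t in th]
for i in range(18): print(i, round(th[i+1],2), np.round(R.T@(P[i+1]-P[i])*1000,0), 'end',P[i+1]-P[0]+p)
"
```

```text
t 4.33 p [0.4283 0.0964 0.1354] F [ 3.4047 -0.1557 -4.8229] M [-0.2222 -0.613  -0.0927] w 11.192601444299175
j [ 33.9   9.  -31.9  -0.2 -48.7 -30.4]
[[ 0.0583 -0.9983  0.0042]
 [-0.9983 -0.0582  0.0059]
 [-0.0057 -0.0046 -1.    ]]
0 0.09 [ -0. -10. -19.] end [0.4379 0.0968 0.1546]
1 0.19 [ -0. -12. -18.] end [0.4494 0.0974 0.1728]
2 0.28 [  0. -13. -17.] end [0.4625 0.0981 0.1898]
3 0.38 [  0. -15. -16.] end [0.4772 0.0988 0.2055]
4 0.47 [  0. -16. -14.] end [0.4932 0.0996 0.2198]
5 0.57 [  0. -17. -13.] end [0.5106 0.1005 0.2325]
6 0.66 [  0. -19. -11.] end [0.529  0.1015 0.2435]
7 0.76 [  0. -19.  -9.] end [0.5485 0.1024 0.2527]
8 0.85 [  0. -20.  -7.] end [0.5687 0.1035 0.26  ]
9 0.94 [  0. -21.  -5.] end [0.5895 0.1045 0.2654]
10 1.04 [  0. -21.  -3.] end [0.6107 0.1056 0.2688]
11 1.13 [  0. -21.  -1.] end [0.6321 0.1067 0.2702]
12 1.23 [  0. -21.   1.] end [0.6536 0.1078 0.2695]
13 1.32 [  0. -21.   3.] end [0.6749 0.1089 0.2668]
14 1.42 [  0. -21.   5.] end [0.6959 0.1099 0.2622]
15 1.51 [  0. -20.   7.] end [0.7163 0.1109 0.2555]
16 1.61 [  0. -20.   9.] end [0.736  0.1119 0.247 ]
17 1.7 [  0. -19.  10.] end [0.7549 0.1129 0.2366]
```

Gripped, with an opening of about 11 mm on the 12 mm bar. Now I follow the arc, checking forces.

carry_out --commands '[0,-10,-19,0,0,0,0,-12,-18,0,0,0,0,-13,-17,0,0,0]'

```text
time_s: 4.7
tcp_pos: [0.4589, 0.0979, 0.1874]
ee_rot: [[0.056, -0.998, -0.007], [-0.998, -0.056, 0.005], [-0.006, 0.007, -1.0]]
wrist_force: [0.1, 2.4, -4.9]
gripper_width: 0.127
```

carry_out --commands '[0,-15,-16,0,0,0,0,-16,-14,0,0,0,0,-18,-13,0,0,0,0,-19,-11,0,0,0]'

```text
time_s: 5.2
tcp_pos: [0.5195, 0.1012, 0.2424]
ee_rot: [[0.055, -0.998, -0.028], [-0.998, -0.056, 0.004], [-0.006, 0.028, -1.0]]
wrist_force: [-6.3, 2.0, 5.5]
gripper_width: 0.125
```

carry_out --commands '[0,-21,-8,0,0,0,0,-21,-7,0,0,0,0,-22,-6,0,0,0,0,-22,-4,0,0,0]'

```text
time_s: 5.7
tcp_pos: [0.6051, 0.1054, 0.2718]
ee_rot: [[0.058, -0.998, -0.032], [-0.998, -0.058, 0.003], [-0.005, 0.031, -0.999]]
wrist_force: [-1.7, 0.5, 3.0]
gripper_width: 0.127
```

carry_out --commands '[0,-22,0,0,0,0,0,-22,0,0,0,0,0,-22,2,0,0,0,0,-22,4,0,0,0]'

```text
time_s: 6.2
tcp_pos: [0.6959, 0.11, 0.2665]
ee_rot: [[0.058, -0.998, -0.029], [-0.998, -0.058, 0.002], [-0.004, 0.029, -1.0]]
wrist_force: [-0.3, 0.2, -0.1]
gripper_width: 0.125
```

carry_out --commands '[0,-20,7,0,0,0,0,-20,9,0,0,0,0,-14,8,0,0,0]'

```text
time_s: 6.58
tcp_pos: [0.7527, 0.113, 0.2411]
ee_rot: [[0.058, -0.998, -0.025], [-0.998, -0.058, 0.002], [-0.003, 0.025, -1.0]]
wrist_force: [1.0, -0.1, 0.2]
gripper_width: 0.125
```

carry_out --commands '[0,0,0,0,0,0,0,0,0,0,0,0,0,0,0,0,0,0,0,0,0,0,0,0]' --grip 45

```text
time_s: 7.08
tcp_pos: [0.7529, 0.1129, 0.2396]
ee_rot: [[0.058, -0.998, -0.026], [-0.998, -0.058, 0.001], [-0.003, 0.026, -1.0]]
wrist_force: [-0.3, 0.4, -0.1]
gripper_width: 0.474
```

carry_out --commands '[0,0,-30,0,0,0,0,0,-40,0,0,0]'

```text
time_s: 7.32
tcp_pos: [0.7522, 0.1124, 0.3077]
ee_rot: [[0.058, -0.998, -0.036], [-0.998, -0.058, -0.001], [-0.001, 0.036, -0.999]]
wrist_force: [-0.5, 0.2, -0.0]
gripper_width: 0.517
```

```bash
python3 -c "
from h import *
st()
for n in ('scene','top'): cv2.imwrite(f'pics/{n}1.png',capture(n)[:,:,::-1])
t=cv2.imread('pics/top1.png'); s=cv2.imread('pics/scene1.png')
cv2.imwrite('pics/d1.png',np.hstack([cv2.resize(t[170:340,210:350],None,fx=3,fy=3,interpolation=2),cv2.resize(s[130:300,300:420],None,fx=3,fy=3,interpolation=2)]))
"
```

```text
t 7.33 p [0.7522 0.1124 0.3077] F [-0.4866  0.249  -0.0449] M [ 0.0426 -0.0418 -0.0043] w 44.98723471939181
j [ 20.4  36.1  36.   -0.7 -91.8 -17. ]
[[ 0.0579 -0.9977 -0.0361]
 [-0.9983 -0.058  -0.0009]
 [-0.0012  0.0361 -0.9993]]
```

View pics/d1.png

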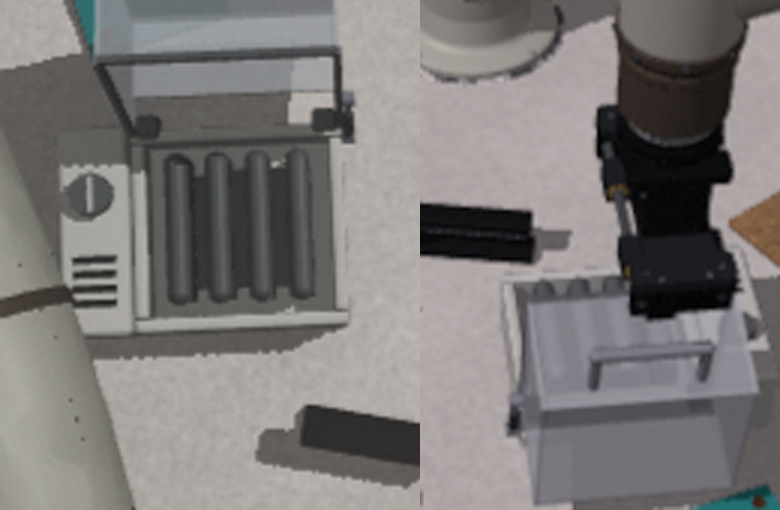

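The hood is open past centre and stands against its stop with the gripper off it. The four dividers are now clear at crop columns 180, 220, 261 and 300, so I measure the slots.

```bash
python3 -c "
from h import *
T=calibration('top')
f=lambda x,y:(210+x/3-.33,170+y/3-.33)
D=[]
for a,b in [((180,155),(181,302)),((219,153),(223,300)),((259,152),(264,298)),((297,150),(303,296))]:
    A=plane(T,f(*a),.07);B=plane(T,f(*b),.07);D.append((A+B)/2);print(A,B,np.linalg.norm(A-B),np.degrees(np.arctan2(*(A-B)[1::-1])))
for i in range(3): print('spacing',np.linalg.norm(D[i]-D[i+1]),'slot',(D[i]+D[i+1])/2)
plan([.60,.10,.33],down(-87.1))
"
```

```text
[0.6155 0.1523 0.07  ] [0.4923 0.1484 0.07  ] 0.12320043465612406 1.815994837021056
[0.6176 0.1196 0.07  ] [0.4943 0.1136 0.07  ] 0.12335122255909911 2.781847331838665
[0.6188 0.086  0.07  ] [0.4964 0.0796 0.07  ] 0.12260834717222709 2.985709952558618
[0.6209 0.0541 0.07  ] [0.4983 0.0473 0.07  ] 0.12271433858314436 3.1885617649774134
spacing 0.033807121014935396 slot [0.5549 0.1335 0.07  ]
spacing 0.03383498009664917 slot [0.5568 0.0997 0.07  ]
spacing 0.032216255277020676 slot [0.5586 0.0667 0.07  ]
n 3 turn [0.023 0.003 0.007]
[1.1, 51.7, -4.1, 0.008, 0.001, 0.002]
[1.3, 51.7, -4.5, 0.008, 0.001, 0.002]
[1.4, 51.7, -4.9, 0.008, 0.001, 0.002]
```

carry_out --commands '[0,50,-6,0.008,0,0,0,50,0,0.008,0,0,0,50,0,0.008,0,0,0,40,0,0.008,0,0]'

```text
time_s: 7.92
tcp_pos: [0.5601, 0.1011, 0.3169]
ee_rot: [[0.057, -0.998, 0.001], [-0.998, -0.057, 0.001], [-0.001, -0.001, -1.0]]
wrist_force: [0.1, -0.2, -0.1]
gripper_width: 0.514
```

```bash
python3 -c "
from h import *
st()
c=calibration('wrist');cv2.imwrite('pics/w2.png',capture('wrist')[:,:,::-1]);np.save('w2.npy',c,allow_pickle=True);R,t=RT(c);print(-R.T@t,R[2])
print(proj(c,[[.5549,.1335,.075],[.5568,.0997,.075],[.5586,.0667,.075]]))
"
```

```text
t 7.92 p [0.5601 0.1011 0.3169] F [ 0.0744 -0.2065 -0.0544] M [ 0.1199  0.0416 -0.044 ] w 44.750271184060814
j [ 26.5  13.6   1.8  -0.  -78.1 -23.2]
[[ 0.0571 -0.9984  0.0013]
 [-0.9984 -0.0571  0.0013]
 [-0.0012 -0.0014 -1.    ]]
[0.5642 0.0237 0.479 ] [-0.0154  0.2819 -0.9593]
[[329.966  228.6142]
 [330.0512 201.3184]
 [330.1853 173.4123]]
```

View pics/w2.png

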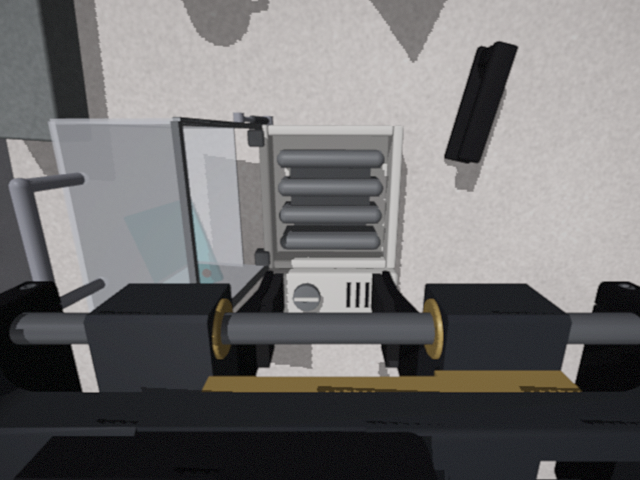

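```bash
python3 -c "
import cv2
w=cv2.imread('pics/w2.png');cv2.imwrite('pics/e1.png',cv2.resize(w[120:280,250:410],None,fx=3.7,fy=3.7,interpolation=2))
t=cv2.imread('pics/top1.png');cv2.imwrite('pics/e2.png',cv2.resize(t[205:290,230:330],None,fx=7,fy=7,interpolation=2))
"
```

```text
(no output)
```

View pics/e1.png

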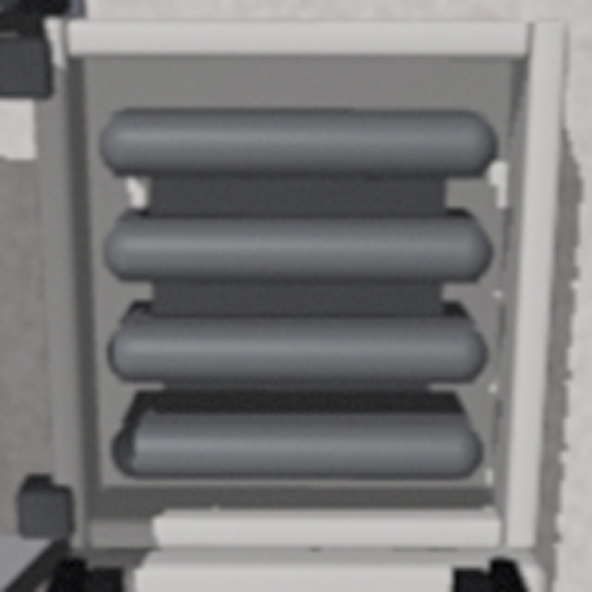

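View pics/e2.png

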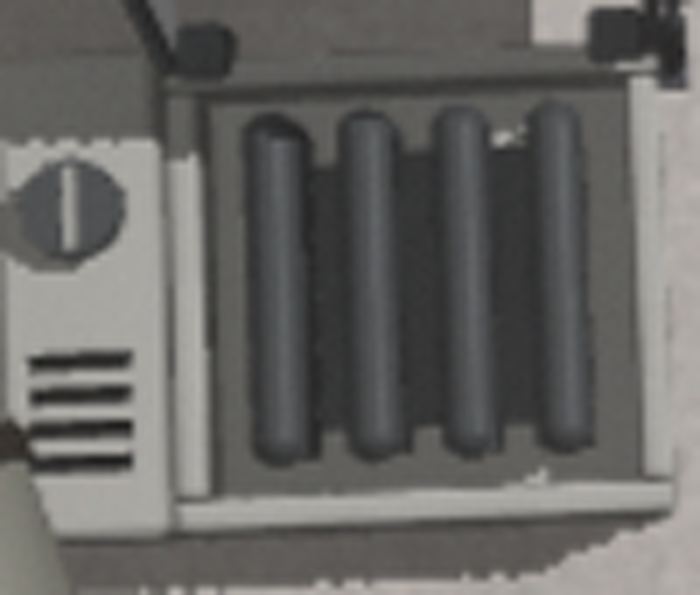

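```bash
python3 -c "
from h import *
T=calibration('top');W=np.load('w2.npy',allow_pickle=True).item()
def axis(c,p,sgn=1):
    o,d=ray(c,p); d2=d[1:]/np.linalg.norm(d[1:]); n=np.array([-d2[1],d2[0]]); n=n*np.sign(n[0]) # +y normal
    q=o[1:]-n*.010 # line shifted toward -y
    k=(.065-q[1])/d2[1]; y=q[0]+k*d2[0]; x=plane(c,p,.065)[0]; return x,y
R,t=RT(T);print('topcam',-R.T@t)
s=np.tan(np.radians(2.8))
for nm,c,ps in (('W',W,[(250+300/3.7-.4,120+r/3.7-.4) for r in (177,282,382,478)]),('T',T,[(230+x/7-.4,205+285/7-.4) for x in (540,442,346,251)])):
    Y=[]
    for p in ps:
        x,y=axis(c,p); Y.append(y-(x-.5568)*s)
    print(nm,np.array(Y),'slots a,b,c at x=.5568',(np.array(Y)[1:]+np.array(Y)[:-1])/2)
# ends
for nm,c,a,b in (('W',W,(250+102/3.7,120+144/3.7),(250+497/3.7,120+144/3.7)),('W',W,(250+105/3.7,120+247/3.7),(250+492/3.7,120+247/3.7))):
    A=plane(c,a,.068);B=plane(c,b,.068);print(A,B,(A+B)/2,np.degrees(np.arctan2(*(A-B)[1::-1])))
"
```

```text
topcam [0.4643 0.0155 1.16  ]
W [0.0506 0.0846 0.1185 0.1525] slots a,b,c at x=.5568 [0.0676 0.1016 0.1355]
T [0.0482 0.0834 0.1179 0.152 ] slots a,b,c at x=.5568 [0.0658 0.1007 0.135 ]
[0.6213 0.0541 0.068 ] [0.496 0.047 0.068] [0.5586 0.0506 0.068 ] 3.262552630611201
[0.6198 0.0869 0.068 ] [0.4942 0.0797 0.068 ] [0.557  0.0833 0.068 ] 3.2658418729606367
```

Two independent views agree: the slots at x=0.557 lie at y = 0.067, 0.101 and 0.135 (spacing 34 mm, yaw about 3°). Now to the board, gripping its top edge with the tool tilted along the board.

```bash
cat >> h.py <<'E'
_e=np.array([np.cos(np.radians(-21.2)),np.sin(np.radians(-21.2)),0])
Bz=-np.sin(.61)*_e+np.array([0,0,np.cos(.61)]); Bn=np.cos(.61)*_e+np.array([0,0,np.sin(.61)]); Bw=np.cross(Bz,Bn)
RG=np.c_[-Bw,-Bn,-Bz]
TOP=np.array([.4970,-.2415,.1387])
def gp(back): return TOP-Bz*(.041-back)
E
python3 -c "
from h import *
print(RG,np.linalg.det(RG),gp(0),gp(.12))
plan(gp(.12)+[0,0,.03],RG,n=8)
"
```

```text
[[-0.3616 -0.7642  0.5341]
 [-0.9323  0.2964 -0.2072]
 [-0.     -0.5729 -0.8196]] 0.9999999999999999 [ 0.5189 -0.25    0.1051] [ 0.4548 -0.2251  0.2035]
n 8 turn [0.603 0.132 0.414]
[39.9, 14.8, 10.5, 0.075, 0.016, 0.052]
[40.5, 13.5, 10.0, 0.075, 0.016, 0.052]
[41.0, 12.2, 9.7, 0.075, 0.016, 0.052]
[41.4, 10.8, 9.6, 0.075, 0.016, 0.052]
[41.8, 9.3, 9.5, 0.075, 0.016, 0.052]
[42.0, 7.9, 9.5, 0.075, 0.016, 0.052]
[42.3, 6.4, 9.7, 0.075, 0.016, 0.052]
[42.4, 5.0, 10.0, 0.075, 0.016, 0.052]
```

carry_out --commands '[40,15,8,0.075,0.016,0.052,40,13,8,0.075,0.016,0.052,41,12,8,0.075,0.016,0.052,41,11,9,0.075,0.016,0.052,42,9,10,0.075,0.016,0.052]' --grip 50

```text
time_s: 8.6
tcp_pos: [0.4891, -0.106, 0.2725]
ee_rot: [[-0.212, -0.904, 0.372], [-0.977, 0.186, -0.104], [0.024, -0.385, -0.922]]
wrist_force: [1.1, -1.2, 0.8]
gripper_width: 0.578
```

```bash
python3 -c "
from h import *
plan(gp(.12)+[0,0,.03],RG,n=4)
"
```

```text
n 4 turn [0.212 0.054 0.149]
[30.7, 6.0, 8.9, 0.053, 0.014, 0.037]
[30.8, 5.3, 9.0, 0.053, 0.014, 0.037]
[30.8, 4.6, 9.2, 0.053, 0.014, 0.037]
[30.9, 4.0, 9.4, 0.053, 0.014, 0.037]
```

carry_out --commands '[31,6,9,0.055,0.014,0.038,31,5,9,0.055,0.014,0.038,31,5,9,0.055,0.014,0.038,31,4,9,0.055,0.014,0.038]'

```text
time_s: 9.1
tcp_pos: [0.45, -0.2289, 0.236]
ee_rot: [[-0.368, -0.753, 0.546], [-0.93, 0.299, -0.214], [-0.002, -0.586, -0.81]]
wrist_force: [30.2, 18.3, 6.6]
gripper_width: 0.574
```

```bash
python3 -c "
from h import *
st()
c=calibration('wrist');cv2.imwrite('pics/w3.png',capture('wrist')[:,:,::-1]);np.save('w3.npy',c,allow_pickle=True)
F=TOP+Bn*.005;print(proj(c,[F-Bw*.05,F+Bw*.05,F,F-Bz*.13+Bw*.05,F-Bz*.13-Bw*.05]))
plan(gp(.09),RG,n=1)
"
```

```text
t 9.1 p [ 0.45   -0.2289  0.236 ] F [30.1714 18.2879  6.5621] M [ 4.0936 -5.7239  4.493 ] w 49.90472949539122
j [-10.2  -6.1 -54.3  46.1  -9.1 -55.1]
[[-0.368  -0.7526  0.546 ]
 [-0.9298  0.2994 -0.214 ]
 [-0.0024 -0.5864 -0.81  ]]
[[343.1023 179.0333]
 [342.4723 295.4022]
 [342.7717 240.094 ]
 [339.5941 248.1507]
 [339.8196 165.4321]]
n 1 turn [-0.002 -0.017 -0.011]
[-13.3, 7.6, 56.6, -0.002, -0.017, -0.011]
```

View pics/w3.png

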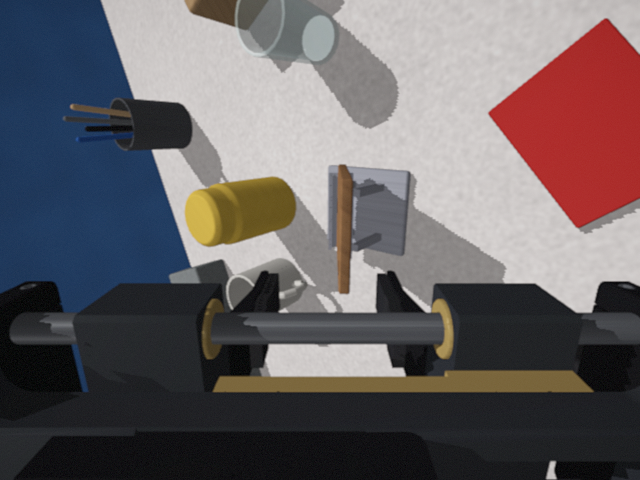

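The wrist view confirms the board and its predicted edge (top edge at column ≈342, rows 165–293). But joint 5 has run to its limit of -9.1°, so I back off first, then work out the kinematics for a better grasp angle.

carry_out --commands '[-15,0,-20,-0.05,-0.01,-0.03,-20,-4,-15,-0.05,-0.01,-0.03,0,0,0,0,0,0]'

```text
time_s: 9.52
tcp_pos: [0.4362, -0.1981, 0.2594]
ee_rot: [[-0.328, -0.828, 0.455], [-0.944, 0.276, -0.18], [0.023, -0.488, -0.872]]
wrist_force: [0.5, -0.9, -0.3]
gripper_width: 0.573
```

```bash
python3 -c "
from h import *
st(); print(sense()['joints'])"
```

```text
t 9.53 p [ 0.4362 -0.1981  0.2594] F [ 0.4708 -0.8544 -0.3382] M [0.4115 1.034  0.0346] w 49.88497378718853
j [  0.9  -8.7 -43.7  22.3 -29.5 -36.8]
[[-0.3283 -0.8279  0.4547]
 [-0.9443  0.2758 -0.1797]
 [ 0.0234 -0.4883 -0.8724]]
[  0.9369  -8.7376 -43.7412  22.3334 -29.4992 -36.8016]
```

```bash
cat > kin.py <<'E'
from h import *
from scipy.optimize import least_squares
def rot(ax,a): return Ro.from_euler(ax,a,degrees=True).as_matrix()
def fk(j,q):
    a1,off,d1,L1,A,B,Lt=q
    R1=rot('z',j[0]);R2=R1@rot('y',j[1]);R3=R2@rot('y',-j[2]);R4=R3@rot('x',S4*j[3]);R5=R4@rot('y',-j[4]);R6=R5@rot('x',S6*j[5])
    p=R1@np.array([a1,off,d1])+R2@np.array([0,0,L1])+R3@np.array([A,0,B])+R6@np.array([Lt,0,0])
    return p,R6@R60
S4=1;S6=1;R60=np.eye(3)
data=[([-57.2029,22.0911,.3797,-.0282,-68.4093,-14.8154],[.19277,-.59391,.22146]),
([34.9,2.5,-21.5,-.3,-65.6,-30.4],[.4278,.1059,.2457]),([33.8,2.4,-21.8,-.4,-65.5,-30.1],[.4282,.0961,.2445]),([33.9,9.0,-31.9,-.2,-48.7,-30.4],[.4283,.0964,.1354]),
([20.4,36.1,36,-.7,-91.8,-17.],[.7522,.1124,.3077]),([26.5,13.6,1.8,0,-78.1,-23.2],[.5601,.1011,.3169]),
([-10.2,-6.1,-54.3,46.1,-9.1,-55.1],[.45,-.2289,.236]),([.9369,-8.7376,-43.7412,22.3334,-29.4992,-36.8016],[.4362,-.1981,.2594])]
Rs={0:np.array([[-.951211,-.30854,-.000757],[-.308541,.951209,.002019],[.0000968,.002154,-.999998]]),6:np.array([[-.368,-.7526,.546],[-.9298,.2994,-.214],[-.0024,-.5864,-.81]]),7:np.array([[-.3283,-.8279,.4547],[-.9443,.2758,-.1797],[.0234,-.4883,-.8724]])}
best=None
for s4 in (1,-1):
  for s6 in (1,-1):
    S4,S6=s4,s6;R60=np.eye(3)
    f=lambda q:np.concatenate([fk(j,q)[0]-p for j,p in data])
    r=least_squares(f,[0,-.158,.3,.4,.4,0,.2])
    R60=Ro.from_matrix(np.array([fk(data[k][0],r.x)[1].T@Rs[k] for k in Rs])).mean().as_matrix()
    er=sum(np.linalg.norm(fk(data[k][0],r.x)[1]-Rs[k]) for k in Rs)
    c=(r.cost+er,s4,s6,r.x,R60,r.cost,er)
    if best is None or c[0]<best[0]: best=c
_,S4,S6,Q,R60,cost,er=best
lo=np.array([-179.83,-69.29,-61.27,-181.25,-171.15,-177.46]);hi=np.array([179.83,118.12,80.66,117.63,-9.14,177.46])
def ik(p,R,seeds=None):
    out=None
    for s in (seeds if seeds is not None else [data[-1][0],data[5][0],[-20,20,0,0,-60,0],[20,20,0,60,-40,-60],[0,10,-20,-90,-40,90]]):
        def f(j):
            P,RR=fk(j,Q); return np.r_[(P-p)*10,Ro.from_matrix(RR.T@R).as_rotvec()]
        r=least_squares(f,np.clip(s,lo+1e-3,hi-1e-3),bounds=(lo,hi),x_scale=30.)
        if out is None or r.cost<out[0]-1e-6: out=(r.cost,r.x)
    return out
if __name__=="__main__":
    print(S4,S6,Q,R60,"cost",cost,er)
    for j,p in data: print(np.round((fk(j,Q)[0]-p)*1000,1))
E
python3 kin.py
```

```text
-1 -1 [ 0.0626 -0.1487  0.277   0.5574  0.3642 -0.0225  0.4093] [[-0.0001 -0.0005  1.    ]
 [-1.     -0.0001 -0.0001]
 [ 0.0001 -1.     -0.0005]] cost 0.0031139297297827734 0.0027347744018183205
[8.2 7.9 7.1]
[-4.8 10.3 10.2]
[-5.3 11.2 10.3]
[-3.  11.6 27.4]
[ -7.   11.5 -12.5]
[-4.8  9.6 -4. ]
[-26.7 -45.7 -22.5]
[ 15.6 -19.8 -15.9]
```

```bash
cat > /tmp/e.py <<'E'
import re
s=open('kin.py').read()
s=s.replace("    a1,off,d1,L1,A,B,Lt=q\n","    q=list(q)\n")
s=s.replace("p=R1@np.array([a1,off,d1])+R2@np.array([0,0,L1])+R3@np.array([A,0,B])+R6@np.array([Lt,0,0])",
"p=R1@np.array(q[0:3])+R2@np.array([q[3],0,q[4]])+R3@np.array([q[5],0,q[6]])+R4@np.array([0,q[7],q[8]])+R5@np.array([q[9],0,q[10]])")
s=s.replace("for j,p in data])\n","for j,p in data]+[1e-3*np.array(q)])\n").replace("[0,-.158,.3,.4,.4,0,.2]","[0,0,.3,0,.4,.4,0,0,0,.2,0]")
open('kin.py','w').write(s)
E
python3 /tmp/e.py; python3 kin.py
```

```text
-1 -1 [-0.0007 -0.0014  0.1597 -0.0003  0.5657  0.4213  0.0007 -0.1585  0.0003
  0.3077  0.0008] [[-0.0001 -0.0005  1.    ]
 [-1.     -0.0001 -0.0001]
 [ 0.0001 -1.     -0.0005]] cost 1.1314179598263498e-06 0.0027347744018183205
[-0.  -0.1 -0.1]
[ 0.4 -0.3  0.3]
[-0.2  0.4 -0. ]
[ 0.1 -0.2 -0.1]
[-0.2  0.7  0.1]
[-0.1 -0.6 -0.1]
[-0.   0.   0.2]
[ 0.   0.  -0.2]
```

```bash
cat > srch.py <<'E'
from kin import *
yaw=np.radians(3.0);u=np.array([np.cos(yaw),np.sin(yaw),0]);v=np.array([-u[1],u[0],0]);Z=np.array([0,0,1.])
B0=np.c_[Bn,Bw,Bz]           # board frame columns
def toolB(phi,fl):           # tool rot in board frame (x=n,y=w,z=b)
    f=np.radians(phi); z=np.array([0,np.sin(f),-np.cos(f)]); y=np.array([fl,0,0.]); return np.c_[np.cross(y,z),y,z]
def gB(phi): # grasp pt in board coords (from lower-edge mid)
    return np.array([0,-.025*np.sin(np.radians(phi))*1.0,.130-.024])
ORG=TOP-.13*Bz
slots={'a':.0674,'b':.1014,'c':.1354}
def place(phi,fl,k,sl,h,back=0):  # lower edge at height h
    RB=np.c_[np.cross(k*u,Z),k*u,Z]; RT_=RB@toolB(phi,fl)
    o=np.array([.5568,slots[sl],h]); o=o-v*0
    return o+RB@gB(phi)+RT_[:,2]*(.019-back),RT_
def grasp(phi,fl,back=0):
    RT_=B0@toolB(phi,fl); return ORG+B0@gB(phi)+RT_[:,2]*(.019-back),RT_
if __name__=="__main__":
    for phi in range(-90,91,15):
        for fl in (1,-1):
            L=[]
            c0=ik(*grasp(phi,fl)); c1=ik(*grasp(phi,fl,.1))
            print(phi,fl,'G %.4f'%c0[0],np.round(c0[1]),'pre %.4f'%c1[0],np.round(c1[1]))
            if c0[0]<1e-4:
                for k in (1,-1):
                    a=ik(*place(phi,fl,k,'c',.021));b=ik(*place(phi,fl,k,'c',.12)); print('     k',k,'%.4f'%a[0],np.round(a[1]),'%.4f'%b[0],np.round(b[1]))
E
python3 srch.py
```

```text
-90 1 G 0.0000 [ 12.  50. -33.  57. -94.  61.] pre 0.0000 [ 21.  53. -24.  49. -99.  65.]
     k 1 0.0000 [  18.   67.   44.  -35. -152.   58.] 0.0000 [  17.   61.   47.  -47. -161.   44.]
     k -1 0.0029 [ -12.   59.  -61. -159. -120.  101.] 0.0024 [ -12.   28.  -61. -162.  -88.   90.]
-90 -1 G 0.0000 [  12.   50.  -33.   57.  -94. -119.] pre 0.0000 [  21.   53.  -24.   49.  -99. -115.]
     k 1 0.0000 [  18.   67.   44.  -35. -152. -122.] 0.0000 [  17.   61.   47.  -47. -161. -135.]
     k -1 0.1904 [  37.   47.  -61.  112. -101. -108.] 0.1632 [ 34.  21. -61. 118. -75. -80.]
-75 1 G 0.0000 [ 12.  42. -40.  64. -81.  61.] pre 0.0000 [ 23.  42. -33.  53. -86.  66.]
     k 1 0.0000 [  20.   62.   39.  -25. -139.   67.] 0.0000 [  19.   56.   43.  -30. -147.   60.]
     k -1 0.0014 [ -10.   34.  -61. -165.  -79.   91.] 0.0000 [  -8.   13.  -57. -167.  -56.   86.]
-75 -1 G 0.0000 [  12.   42.  -40.   64.  -81. -119.] pre 0.0000 [  23.   42.  -33.   53.  -86. -114.]
     k 1 0.0000 [  20.   62.   39.  -25. -139. -113.] 0.0000 [  19.   56.   43.  -30. -147. -120.]
     k -1 0.1273 [  8.  
[... 4932 characters left out ...]
 86.]
     k -1 0.0000 [  20.   62.   39.  -25. -139.   67.] 0.0000 [  19.   56.   43.  -30. -147.   60.]
90 1 G 0.0000 [ -49.   52.   11.  -71. -111. -101.] pre 0.0000 [ -56.   55.   20.  -68. -118. -105.]
     k 1 0.1904 [  37.   47.  -61.  112. -101. -108.] 0.1632 [ 34.  21. -61. 118. -75. -80.]
     k -1 0.0000 [  18.   67.   44.  -35. -152. -122.] 0.0000 [  17.   61.   47.  -47. -161. -135.]
90 -1 G 0.0000 [ -49.   52.   11.  -71. -111.   79.] pre 0.0000 [ -56.   55.   20.  -68. -118.   75.]
     k 1 0.0029 [ -12.   59.  -61. -159. -120.  101.] 0.0024 [ -12.   28.  -61. -162.  -88.   90.]
     k -1 0.0000 [  18.   67.   44.  -35. -152.   58.] 0.0000 [  17.   61.   47.  -47. -161.   44.]
```

The fitted kinematics reproduce all logged poses to under 0.7 mm. Swinging the grasp 20° about the board's normal keeps joint 5 clear of its limits both at the grasp and at the placing.

```bash
python3 -c "
from srch import *
for b in (0,.05,.1): print(np.round(ik(*grasp(20,-1,b))[1],1),grasp(20,-1,b)[0])
for sl in 'abc':
  for h in (.021,.05,.1,.13): r=ik(*place(20,-1,-1,sl,h),seeds=[[26,31,-2,-6,-71,69]]);print(sl,h,'%.5f'%r[0],np.round(r[1],1))
p,R=grasp(20,-1,.09)
plan(p,R,n=4)
"
```

```text
[-28.8  17.5 -20.3 -53.1 -30.9  55.7] [ 0.5186 -0.2521  0.1044]
[-30.4  12.3 -21.6 -48.6 -34.4  51.4] [ 0.4873 -0.2583  0.1429]
[-32.4   7.3 -22.  -44.7 -38.7  47.8] [ 0.4561 -0.2645  0.1814]
a 0.021 0.00000 [ 20.   32.3  -0.3  -5.9 -76.7  75.3]
a 0.05 0.00000 [ 20.   30.7   1.5  -5.9 -80.   74.9]
a 0.1 0.00000 [ 20.   28.3   5.   -5.8 -85.9  74.3]
a 0.13 0.00000 [ 20.   27.1   7.4  -5.8 -89.5  74. ]
b 0.021 0.00000 [ 22.8  32.7   0.8  -6.9 -77.1  72.8]
b 0.05 0.00000 [ 22.8  31.1   2.5  -6.8 -80.4  72.4]
b 0.1 0.00000 [ 22.8  28.7   6.   -6.7 -86.2  71.7]
b 0.13 0.00000 [ 22.8  27.5   8.4  -6.7 -89.8  71.3]
c 0.021 0.00000 [ 25.5  33.2   2.1  -7.7 -77.6  70.4]
c 0.05 0.00000 [ 25.5  31.6   3.9  -7.6 -80.9  70. ]
c 0.1 0.00000 [ 25.5  29.3   7.4  -7.6 -86.7  69.2]
c 0.13 0.00000 [ 25.5  28.1   9.8  -7.5 -90.2  68.7]
n 4 turn [ 0.106 -0.35   0.025]
[12.8, 0.6, 24.6, 0.026, -0.087, 0.006]
[14.9, 1.1, 23.3, 0.026, -0.087, 0.006]
[16.8, 1.6, 21.9, 0.026, -0.087, 0.006]
[18.7, 2.1, 20.3, 0.026, -0.087, 0.006]
```

```bash
cat >> kin.py <<'E'
def path(p1,R1,n=8):
    s=sense();p0,R0=s["tcp_pos"],s["ee_rot"];rv=Ro.from_matrix(R0.T@R1).as_rotvec();j=s["joints"]
    for i in range(1,n+1):
        c,j=ik(p0+(p1-p0)*i/n,R0@Ro.from_rotvec(rv*i/n).as_matrix(),seeds=[j]);print('%.5f'%c,np.round(j,1))
E
python3 -c "
from srch import *
p,R=grasp(20,-1,.09)
path(p,R,6)
p,R=grasp(20,-1,.13)
path(p+[0,0,.03],R,6)
"
```

```text
0.00000 [ -2.8  -6.9 -42.2  14.1 -25.6 -26.6]
0.00000 [ -6.9  -4.6 -38.8   2.1 -24.1 -12.3]
0.00000 [-12.5  -1.7 -33.9 -12.3 -25.4   5.2]
0.00000 [-19.2   1.4 -29.  -26.  -28.8  22.4]
0.00000 [-25.9   4.8 -25.  -37.  -33.2  36.9]
0.00000 [-31.9   8.3 -22.  -45.4 -37.8  48.5]
0.00000 [ -2.8  -8.  -41.1  13.1 -27.7 -25.3]
0.00000 [ -7.4  -6.6 -37.    1.3 -27.9 -11.1]
0.00000 [-13.3  -4.9 -32.1 -11.3 -30.3   4.6]
0.00000 [-20.   -2.7 -27.4 -22.9 -34.3  19.3]
0.00000 [-26.8  -0.4 -23.5 -32.3 -39.1  31.6]
0.00000 [-33.    2.2 -20.3 -39.7 -44.2  41.5]
```

```bash
python3 -c "
from srch import *
p,R=grasp(20,-1,.12)
plan(p+[0,0,.02],R,n=8)
"
```

```text
n 8 turn [ 0.106 -0.35   0.025]
[7.7, -0.5, 6.6, 0.013, -0.044, 0.003]
[8.0, -0.5, 6.3, 0.013, -0.044, 0.003]
[8.3, -0.4, 5.9, 0.013, -0.044, 0.003]
[8.5, -0.4, 5.6, 0.013, -0.044, 0.003]
[8.7, -0.3, 5.2, 0.013, -0.044, 0.003]
[9.0, -0.3, 4.8, 0.013, -0.044, 0.003]
[9.2, -0.3, 4.4, 0.013, -0.044, 0.003]
[9.3, -0.2, 4.0, 0.013, -0.044, 0.003]
```

carry_out --commands '[8,0,7,0.013,-0.045,0.003,8,0,6,0.013,-0.045,0.003,8,0,6,0.013,-0.045,0.003,9,0,6,0.013,-0.045,0.003]'

```text
time_s: 10.02
tcp_pos: [0.4351, -0.2323, 0.2325]
ee_rot: [[-0.243, -0.799, 0.55], [-0.96, 0.28, -0.018], [-0.14, -0.533, -0.835]]
wrist_force: [-1.6, -0.7, -0.1]
gripper_width: 0.577
```

```bash
python3 -c "
from srch import *
st()
p,R=grasp(20,-1,.10)
plan(p,R,n=5)
"
```

```text
t 10.03 p [ 0.4351 -0.2323  0.2325] F [-1.5637 -0.7204 -0.0856] M [ 0.0259  1.3217 -0.0449] w 50.163950150064764
j [-14.1  -3.9 -32.6 -13.8 -29.2   7.6]
[[-0.2431 -0.7988  0.5503]
 [-0.9599  0.2798 -0.018 ]
 [-0.1396 -0.5326 -0.8348]]
n 5 turn [ 0.054 -0.165  0.014]
[6.6, 0.3, 10.9, 0.011, -0.033, 0.003]
[6.9, 0.4, 10.7, 0.011, -0.033, 0.003]
[7.3, 0.5, 10.5, 0.011, -0.033, 0.003]
[7.6, 0.6, 10.2, 0.011, -0.033, 0.003]
[8.0, 0.7, 10.0, 0.011, -0.033, 0.003]
```

carry_out --commands '[7,0,11,0.011,-0.033,0.003,7,0,11,0.011,-0.033,0.003,7,0.5,11,0.011,-0.034,0.003,8,0.5,10,0.011,-0.034,0.003,8,0.5,10,0.011,-0.034,0.003]'

```text
time_s: 10.65
tcp_pos: [0.4514, -0.2688, 0.1747]
ee_rot: [[-0.165, -0.762, 0.626], [-0.944, 0.306, 0.124], [-0.286, -0.57, -0.77]]
wrist_force: [-0.5, 0.1, 0.3]
gripper_width: 0.572
```

```bash
python3 -c "
from srch import *
st()
c=calibration('wrist');cv2.imwrite('pics/w4.png',capture('wrist')[:,:,::-1])
F=TOP+Bn*.005;np.save('w4.npy',c,allow_pickle=True);print(proj(c,[F-Bw*.05,F+Bw*.05,F-Bn*.01-Bw*.05,F-Bn*.01+Bw*.05]))
p,R=grasp(20,-1,.0)
plan(p,R,n=5)
"
```

```text
t 10.65 p [ 0.4514 -0.2688  0.1747] F [-0.4588  0.0917  0.3294] M [-0.2149  1.3892 -0.0374] w 49.80483966995944
j [-33.6   7.9 -22.1 -45.5 -39.   49.1]
[[-0.165  -0.7622  0.6259]
 [-0.944   0.3059  0.1236]
 [-0.2856 -0.5705 -0.77  ]]
[[308.9112 225.4638]
 [314.1768 329.4325]
 [325.0643 225.2948]
 [326.8013 329.3112]]
n 5 turn [ 0.001 -0.    -0.013]
[-1.7, -1.4, 19.4, 0.0, -0.0, -0.003]
[-1.7, -1.4, 19.4, 0.0, -0.0, -0.003]
[-1.6, -1.4, 19.4, 0.0, -0.0, -0.003]
[-1.6, -1.4, 19.4, 0.0, -0.0, -0.003]
[-1.6, -1.4, 19.4, 0.0, -0.0, -0.003]
```

View pics/w4.png

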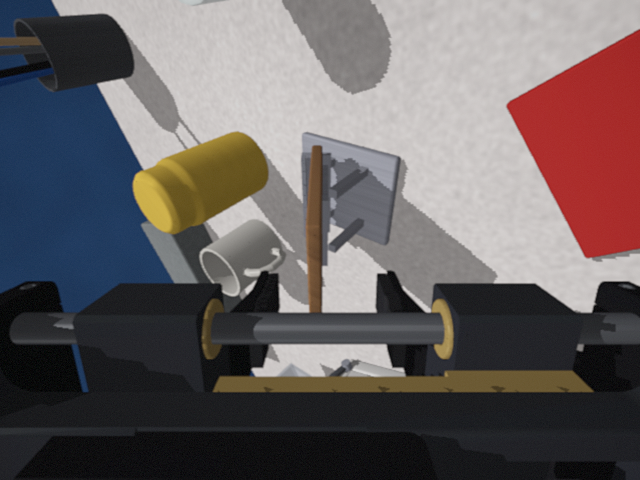

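The board's top edge appears at columns 309–325, exactly where my estimate projects it. I centre, then advance along the board.

carry_out --commands '[-4,-4,15,0,0,-0.006,-4,-3,20,0,0,-0.006,0,0,20,0,0,0]'

```text
time_s: 11.08
tcp_pos: [0.4926, -0.2572, 0.1343]
ee_rot: [[-0.161, -0.765, 0.623], [-0.947, 0.298, 0.121], [-0.278, -0.571, -0.773]]
wrist_force: [0.3, 0.9, -0.3]
gripper_width: 0.573
```

```bash
python3 -c "
from srch import *
st()
p,R=grasp(20,-1,.0)
plan(p,R,n=3)
"
```

```text
t 11.07 p [ 0.4926 -0.2572  0.1343] F [ 0.2729  0.8988 -0.2829] M [-0.1619  1.4175  0.0141] w 49.822324722855136
j [-29.9  13.3 -21.4 -49.  -33.4  51.6]
[[-0.1612 -0.7651  0.6234]
 [-0.947   0.2978  0.1206]
 [-0.278  -0.5709 -0.7725]]
n 3 turn [ 0.002 -0.004 -0.002]
[-0.2, -0.4, 13.3, 0.001, -0.001, -0.001]
[-0.2, -0.4, 13.3, 0.001, -0.001, -0.001]
[-0.2, -0.4, 13.3, 0.001, -0.001, -0.001]
```

carry_out --commands '[0,-1,14,0,0,0,0,0,14,0,0,0,0,0,12,0,0,0]'

```text
time_s: 11.45
tcp_pos: [0.5207, -0.2504, 0.1007]
ee_rot: [[-0.159, -0.767, 0.622], [-0.947, 0.296, 0.123], [-0.278, -0.569, -0.774]]
wrist_force: [-0.2, -0.1, 0.7]
gripper_width: 0.575
```

```bash
python3 -c "
from srch import *
st()
p,R=grasp(20,-1,.0)
plan(p,R,n=1)
cv2.imwrite('pics/w5.png',capture('wrist')[:,:,::-1])
s=capture('scene')[:,:,::-1];cv2.imwrite('pics/s5.png',cv2.resize(s[160:300,170:310],None,fx=4,fy=4,interpolation=2))
"
```

```text
t 11.45 p [ 0.5207 -0.2504  0.1007] F [-0.1663 -0.119   0.7311] M [-0.2167  1.3971  0.0177] w 50.06039099937788
j [-28.3  17.9 -20.2 -52.7 -30.5  55. ]
[[-0.1589 -0.767   0.6216]
 [-0.9473  0.2958  0.1228]
 [-0.2781 -0.5693 -0.7736]]
n 1 turn [ 0.005 -0.003  0.   ]
[0.9, -1.0, -4.3, 0.005, -0.003, 0.0]
```

View pics/w5.png

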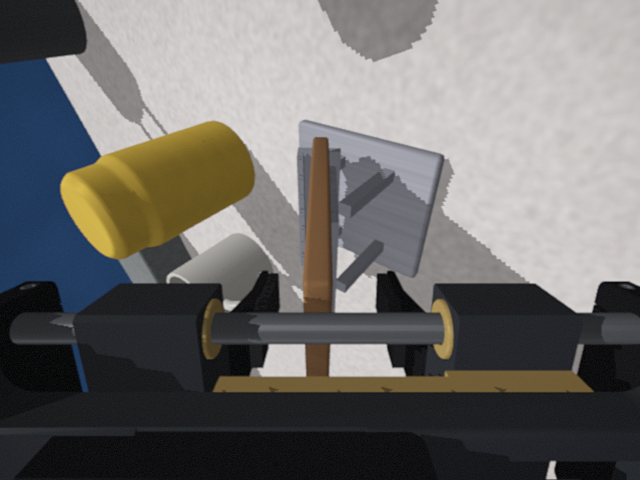

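View pics/s5.png

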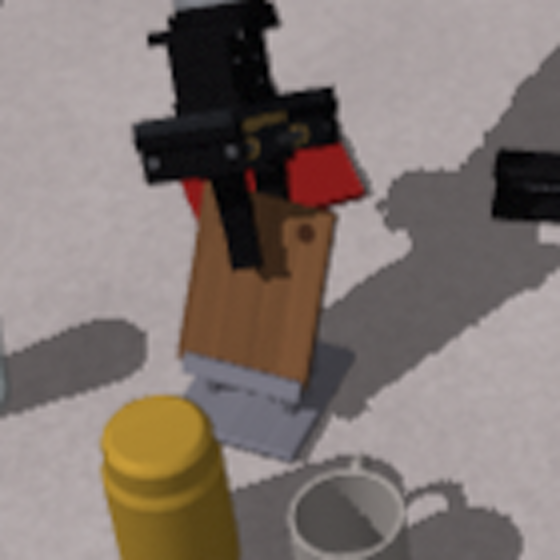

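Front finger and back finger straddle the board near its top. The board sits a few mm towards the front finger, so I shift slightly and close.

carry_out --commands '[0,-3,-4,0.004,0,0,0,0,0,0,0,0,0,0,0,0,0,0,0,0,0,0,0,0,0,0,0,0,0,0]' --grip 0

```text
time_s: 12.18
tcp_pos: [0.5209, -0.2533, 0.1078]
ee_rot: [[-0.16, -0.762, 0.628], [-0.947, 0.297, 0.119], [-0.277, -0.576, -0.769]]
wrist_force: [1.2, -0.9, -0.3]
gripper_width: 0.116
```

carry_out --commands '[0,0,0,0,0,0,0,0,0,0,0,0,0,0,0,0,0,0]'

```text
time_s: 12.55
tcp_pos: [0.5208, -0.2533, 0.1077]
ee_rot: [[-0.16, -0.762, 0.628], [-0.947, 0.297, 0.119], [-0.277, -0.575, -0.769]]
wrist_force: [-0.0, 0.9, 0.3]
gripper_width: 0.11
```

```bash
python3 -c "
from srch import *
st()
p,R=grasp(20,-1,.0)
plan(p,R,n=1)
"
```

```text
t 12.55 p [ 0.5208 -0.2533  0.1077] F [-0.0225  0.8811  0.2902] M [-0.1527  1.1999 -0.0534] w 9.590351842944042
j [-28.5  17.3 -20.  -52.3 -30.7  54.5]
[[-0.1605 -0.7619  0.6275]
 [-0.9473  0.2974  0.1188]
 [-0.2772 -0.5754 -0.7695]]
n 1 turn [-0.003 -0.005 -0.001]
[0.2, 3.9, 1.4, -0.003, -0.005, -0.001]
```

Gripped: the opening reads 9.6 mm on the 10 mm board and forces are near zero. I lift along the board and check a joint path to above slot c.

```bash
python3 -c "
from srch import *
s=sense();p=s['tcp_pos']
plan(p+.06*Bz+[0,0,.04],n=4)
R=s['ee_rot']
p1,R1=place(20,-1,-1,'c',.15)
p0=p+.06*Bz+[0,0,.04];R0=R;rv=Ro.from_matrix(R0.T@R1).as_rotvec();print(p0,p1,rv,np.degrees(np.linalg.norm(rv)))
j=s['joints']
c,j=ik(p0,R0,seeds=[j]);print(c,np.round(j))
n=14
for i in range(1,n+1):
    c,j=ik(p0+(p1-p0)*i/n+np.array([0,0,.04*np.sin(np.pi*i/n)]),R0@Ro.from_rotvec(rv*i/n).as_matrix(),seeds=[j]);print('%.5f'%c,np.round(j,1))
"
```

```text
n 4 turn [0. 0. 0.]
[-7.8, -5.8, -21.8, 0.0, 0.0, 0.0]
[-7.8, -5.8, -21.8, 0.0, 0.0, 0.0]
[-7.8, -5.8, -21.8, 0.0, 0.0, 0.0]
[-7.8, -5.8, -21.8, 0.0, 0.0, 0.0]
[ 0.4887 -0.2408  0.1969] [0.5588 0.1355 0.2381] [-1.0242 -0.6108 -1.6747] 117.79551667886416
3.817284917176152e-23 [-26.   6. -22. -41. -35.  39.]
0.00000 [-22.2   5.8 -20.1 -36.5 -39.9  38.9]
0.00000 [-18.6   5.6 -18.3 -32.7 -44.6  39.3]
0.00000 [-15.    5.7 -16.2 -29.5 -49.3  40.1]
0.00000 [-11.3   6.2 -14.  -26.7 -54.1  41.4]
0.00000 [ -7.5   7.1 -11.5 -24.2 -58.7  43. ]
0.00000 [ -3.7   8.4  -9.  -22.  -63.2  44.9]
0.00000 [  0.    9.9  -6.5 -20.  -67.6  47. ]
0.00000 [  3.8  11.8  -3.9 -18.2 -71.7  49.4]
0.00000 [  7.6  13.9  -1.4 -16.4 -75.6  52. ]
0.00000 [ 11.3  16.3   1.1 -14.7 -79.3  54.9]
0.00000 [ 15.   18.8   3.7 -12.9 -82.8  57.9]
0.00000 [ 18.6  21.6   6.2 -11.2 -86.2  61.2]
0.00000 [ 22.1  24.4   8.8  -9.4 -89.5  64.7]
0.00000 [ 25.5  27.4  11.5  -7.6 -92.7  68.4]
```

carry_out --commands '[-5,0,-14,0,0,0,-7,0,-20,0,0,0,-8,-10,-22,0,0,0,-8,-10,-22,0,0,0]'

```text
time_s: 13.05
tcp_pos: [0.488, -0.2409, 0.187]
ee_rot: [[-0.163, -0.766, 0.622], [-0.946, 0.3, 0.121], [-0.279, -0.569, -0.773]]
wrist_force: [-0.4, 0.6, -2.5]
gripper_width: 0.111
```

```bash
python3 -c "
from srch import *
st()
s=sense();p0=s['tcp_pos'];R0=s['ee_rot'];p1,R1=place(20,-1,-1,'c',.15);rv=Ro.from_matrix(R0.T@R1).as_rotvec();n=14
pp=[p0+(p1-p0)*i/n+np.array([0,0,.04*np.sin(np.pi*i/n)]) for i in range(n+1)]
for i in range(n):
    R=R0@Ro.from_rotvec(rv*i/n).as_matrix();print(np.round(R.T@(pp[i+1]-pp[i])*1000,1),np.round(rv/n,3))
"
```

```text
t 13.05 p [ 0.488  -0.2409  0.187 ] F [-0.3609  0.6421 -2.4883] M [-0.2995  1.7095 -0.0273] w 9.620355147953271
j [-26.    7.3 -21.7 -41.5 -35.1  39.9]
[[-0.1631 -0.7656  0.6223]
 [-0.9464  0.2997  0.1207]
 [-0.2789 -0.5693 -0.7734]]
[-29.8  -3.   -3.3] [-0.073 -0.043 -0.12 ]
[-29.2  -6.1  -2. ] [-0.073 -0.043 -0.12 ]
[-28.2  -9.   -0.6] [-0.073 -0.043 -0.12 ]
[-26.7 -11.6   0.9] [-0.073 -0.043 -0.12 ]
[-24.8 -14.1   2.4] [-0.073 -0.043 -0.12 ]
[-22.5 -16.5   3.9] [-0.073 -0.043 -0.12 ]
[-19.9 -18.6   5.4] [-0.073 -0.043 -0.12 ]
[-16.9 -20.6   6.6] [-0.073 -0.043 -0.12 ]
[-13.7 -22.5   7.5] [-0.073 -0.043 -0.12 ]
[-10.2 -24.1   8.1] [-0.073 -0.043 -0.12 ]
[ -6.6 -25.4   8.1] [-0.073 -0.043 -0.12 ]
[ -2.9 -26.4   7.7] [-0.073 -0.043 -0.12 ]
[  0.9 -27.    6.6] [-0.073 -0.043 -0.12 ]
[  4.5 -27.    4.9] [-0.073 -0.043 -0.12 ]
```

carry_out --commands '[-30,-3,-4,-0.073,-0.043,-0.12,-29,-6,-3,-0.073,-0.043,-0.12,-28,-9,-1,-0.073,-0.043,-0.12,-27,-12,0,-0.073,-0.043,-0.12,-25,-14,1,-0.073,-0.043,-0.12]'

```text
time_s: 13.68
tcp_pos: [0.5014, -0.1027, 0.2472]
ee_rot: [[0.462, -0.848, 0.262], [-0.871, -0.377, 0.316], [-0.169, -0.374, -0.912]]
wrist_force: [0.4, -0.0, -1.5]
gripper_width: 0.112
```

carry_out --commands '[-23,-17,2,-0.073,-0.043,-0.12,-20,-19,4,-0.073,-0.043,-0.12,-17,-21,5,-0.073,-0.043,-0.12,-14,-23,6,-0.073,-0.043,-0.12]'

```text
time_s: 14.18
tcp_pos: [0.5136, 0.0075, 0.2692]
ee_rot: [[0.834, -0.547, -0.078], [-0.514, -0.82, 0.253], [-0.203, -0.171, -0.964]]
wrist_force: [0.3, -1.4, -0.9]
gripper_width: 0.112
```

```bash
python3 -c "
from srch import *
st()
p1,R1=place(20,-1,-1,'c',.15);plan(p1,R1,n=7)
"
```

```text
t 14.18 p [0.5136 0.0075 0.2692] F [ 0.3293 -1.359  -0.9339] M [-0.7052 -0.1015 -0.0116] w 9.76380503888018
j [  9.1  12.5  -2.  -15.6 -78.1  51.8]
[[ 0.8338 -0.5465 -0.0783]
 [-0.5136 -0.8198  0.2533]
 [-0.2026 -0.1709 -0.9642]]
n 7 turn [-0.335 -0.192 -0.57 ]
[-3.1, -17.8, 8.4, -0.048, -0.027, -0.081]
[-1.4, -18.3, 7.6, -0.048, -0.027, -0.081]
[0.3, -18.7, 6.7, -0.048, -0.027, -0.081]
[2.0, -18.9, 5.8, -0.048, -0.027, -0.081]
[3.7, -19.0, 4.8, -0.048, -0.027, -0.081]
[5.3, -18.8, 3.8, -0.048, -0.027, -0.081]
[6.9, -18.4, 2.7, -0.048, -0.027, -0.081]
```

carry_out --commands '[-3,-18,6,-0.048,-0.027,-0.082,-1,-18,6,-0.048,-0.027,-0.082,0,-19,6,-0.048,-0.027,-0.082,2,-19,5,-0.048,-0.027,-0.082]'

```text
time_s: 14.68
tcp_pos: [0.5365, 0.0812, 0.257]
ee_rot: [[0.944, -0.207, -0.259], [-0.185, -0.977, 0.108], [-0.275, -0.054, -0.96]]
wrist_force: [0.1, 0.9, -0.8]
gripper_width: 0.111
```

carry_out --commands '[4,-19,4,-0.048,-0.027,-0.082,5,-19,3,-0.048,-0.027,-0.082,7,-18,2,-0.048,-0.027,-0.082,0,0,0,0,0,0]'

```text
time_s: 15.18
tcp_pos: [0.5527, 0.1375, 0.2439]
ee_rot: [[0.932, 0.08, -0.353], [0.07, -0.997, -0.041], [-0.355, 0.013, -0.935]]
wrist_force: [-0.8, -1.0, -1.5]
gripper_width: 0.112
```

```bash
python3 -c "
from srch import *
st()
p1,R1=place(20,-1,-1,'c',.15);plan(p1,R1,n=1)
c=calibration('wrist');cv2.imwrite('pics/w6.png',capture('wrist')[:,:,::-1]);np.save('w6.npy',c,allow_pickle=True)
for n in ('scene','top'): cv2.imwrite(f'pics/{n}6.png',capture(n)[:,:,::-1])
t=cv2.imread('pics/top6.png'); s=cv2.imread('pics/scene6.png')
cv2.imwrite('pics/d6.png',np.hstack([cv2.resize(t[170:320,220:340],None,fx=3.5,fy=3.5,interpolation=2),cv2.resize(s[130:280,310:420],None,fx=3.5,fy=3.5,interpolation=2)]))
"
```

```text
t 15.18 p [0.5527 0.1375 0.2439] F [-0.8164 -0.9828 -1.473 ] M [ 0.004  -0.7737  0.0291] w 9.737310455401392
j [ 26.3  27.2  11.5  -6.9 -93.9  68.8]
[[ 0.9322  0.0801 -0.3529]
 [ 0.0701 -0.9967 -0.0409]
 [-0.355   0.0134 -0.9348]]
n 1 turn [0.022 0.014 0.021]
[7.6, 2.4, 3.2, 0.022, 0.014, 0.021]
```

View pics/w6.png

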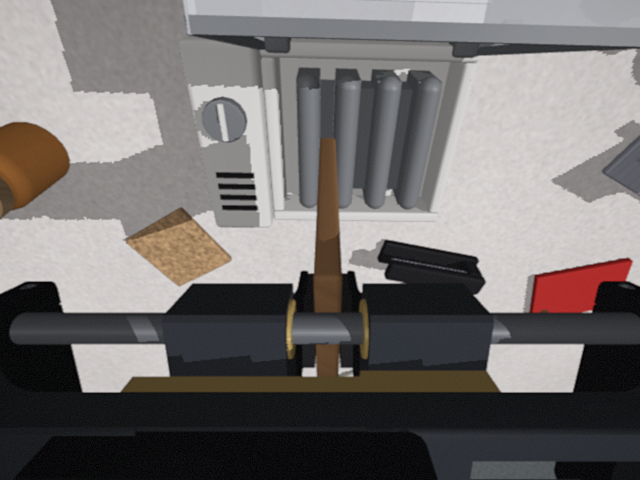

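View pics/d6.png

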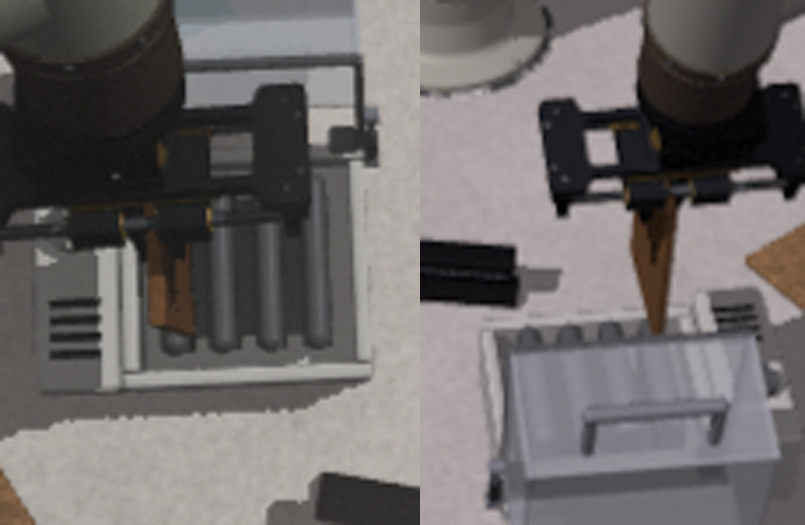

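Held upright above slot c with the edge aligned to the dividers. I correct the small residual and then descend.

carry_out --commands '[7,2.5,0,0.022,0.014,0.021,0,0,0,0,0,0]'

```text
time_s: 15.58
tcp_pos: [0.5598, 0.1319, 0.2445]
ee_rot: [[0.941, 0.045, -0.336], [0.043, -0.999, -0.013], [-0.336, -0.002, -0.942]]
wrist_force: [-0.6, 0.7, -1.2]
gripper_width: 0.113
```

```bash
python3 -c "
from srch import *
st()
p1,R1=place(20,-1,-1,'c',.09);plan(p1,R1,n=3)
s=sense();RR=s['ee_rot']@toolB(20,-1).T;print('board frame',RR)
"
```

```text
t 15.57 p [0.5598 0.1319 0.2445] F [-0.6098  0.6681 -1.1602] M [-0.0983 -0.7341  0.0066] w 9.791078678196218
j [ 25.1  27.   11.7  -7.5 -93.   68.3]
[[ 0.9408  0.0453 -0.3359]
 [ 0.0434 -0.999  -0.0132]
 [-0.3362 -0.0021 -0.9418]]
n 3 turn [-0.004 -0.006 -0.006]
[7.2, -1.2, 20.9, -0.001, -0.002, -0.002]
[7.2, -1.2, 20.9, -0.001, -0.002, -0.002]
[7.3, -1.2, 20.9, -0.001, -0.002, -0.002]
board frame [[-0.0453 -0.999  -0.0061]
 [ 0.999  -0.0453 -0.0024]
 [ 0.0021 -0.0062  1.    ]]
```

carry_out --commands '[7,-3,20,-0.004,-0.006,-0.006,7,0,20,0,0,0,7,0,18,0,0,0,0,0,0,0,0,0]'

```text
time_s: 16.08
tcp_pos: [0.5582, 0.134, 0.1774]
ee_rot: [[0.937, 0.05, -0.345], [0.047, -0.999, -0.017], [-0.345, -0.001, -0.938]]
wrist_force: [-0.4, -0.2, -1.0]
gripper_width: 0.112
```

```bash
python3 -c "
from srch import *
st()
p1,R1=place(20,-1,-1,'c',.08);plan(p1,R1,n=1)
c=calibration('wrist');cv2.imwrite('pics/w7.png',capture('wrist')[:,:,::-1]);np.save('w7.npy',c,allow_pickle=True)
"
```

```text
t 16.07 p [0.5582 0.134  0.1774] F [-0.3586 -0.1793 -1.0284] M [-0.0568 -0.7169  0.0235] w 9.77673587314399
j [ 25.3  29.8   6.5  -7.6 -85.6  69.4]
[[ 0.9373  0.0502 -0.345 ]
 [ 0.0473 -0.9987 -0.0168]
 [-0.3454 -0.0006 -0.9384]]
n 1 turn [-0.001  0.004 -0.002]
[3.9, -1.5, 8.5, -0.001, 0.004, -0.002]
```

View pics/w7.png

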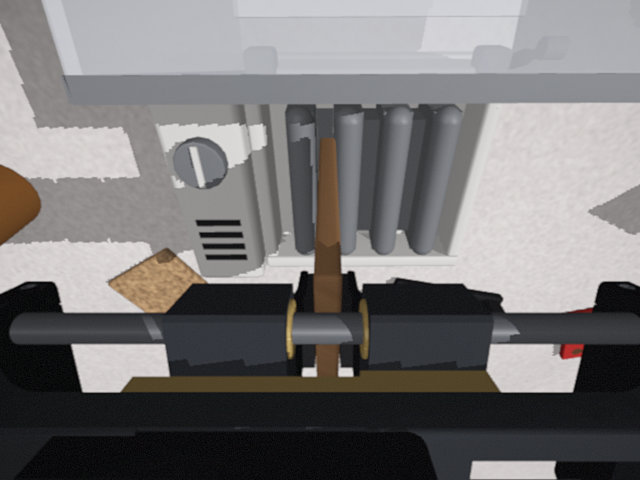

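The board's lower corner (327,140) lines up with slot c's gap (columns 315–337). I go down slowly, feeling the force.

carry_out --commands '[4,-1.5,9,0,0.004,-0.002,3,0,9,0,0,0,3,0,8,0,0,0]'

```text
time_s: 16.5
tcp_pos: [0.5605, 0.1362, 0.1507]
ee_rot: [[0.941, 0.053, -0.335], [0.051, -0.999, -0.015], [-0.335, -0.003, -0.942]]
wrist_force: [-0.4, 0.5, -2.4]
gripper_width: 0.115
```

carry_out --commands '[2,0,6,0,0,0,2,0,6,0,0,0,1,0,4,0,0,0]'

```text
time_s: 16.88
tcp_pos: [0.5597, 0.1362, 0.1325]
ee_rot: [[0.941, 0.053, -0.336], [0.051, -0.999, -0.015], [-0.336, -0.003, -0.942]]
wrist_force: [0.1, -0.2, -1.3]
gripper_width: 0.115
```

carry_out --commands '[2,0,5,0,0,0,2,0,5,0,0,0]'

```text
time_s: 17.12
tcp_pos: [0.5603, 0.1363, 0.1213]
ee_rot: [[0.941, 0.053, -0.335], [0.051, -0.999, -0.015], [-0.335, -0.003, -0.942]]
wrist_force: [-0.3, 0.2, -2.4]
gripper_width: 0.108
```

Passed the 50 mm stop height by a wide margin with no contact, so slot c is the deep one. I continue gently to the floor.

carry_out --commands '[1.5,0,4,0,0,0,1.5,0,4,0,0,0]'

```text
time_s: 17.38
tcp_pos: [0.5605, 0.1363, 0.1122]
ee_rot: [[0.941, 0.053, -0.335], [0.051, -0.999, -0.015], [-0.335, -0.003, -0.942]]
wrist_force: [0.4, -0.4, -2.2]
gripper_width: 0.111
```

carry_out --commands '[0.7,0,2,0,0,0]'

```text
time_s: 17.5
tcp_pos: [0.5606, 0.1363, 0.1102]
ee_rot: [[0.941, 0.053, -0.335], [0.051, -0.999, -0.015], [-0.335, -0.003, -0.942]]
wrist_force: [-0.3, 1.4, 4.2]
gripper_width: 0.112
```

carry_out --commands '[0.4,0,1,0,0,0,0,0,0,0,0,0]'

```text
time_s: 17.75
tcp_pos: [0.5604, 0.1364, 0.1103]
ee_rot: [[0.941, 0.054, -0.335], [0.051, -0.999, -0.016], [-0.336, -0.003, -0.942]]
wrist_force: [-1.1, 0.5, -1.1]
gripper_width: 0.113
```

carry_out --commands '[0.7,0,2,0,0,0,0,0,0,0,0,0]'

```text
time_s: 18.0
tcp_pos: [0.5608, 0.1365, 0.1102]
ee_rot: [[0.941, 0.054, -0.334], [0.052, -0.999, -0.016], [-0.334, -0.003, -0.942]]
wrist_force: [-0.7, -0.1, -0.4]
gripper_width: 0.112
```

It sits on the floor: TCP z stays at 0.110 however I push, which puts the lower edge at about 22 mm. Release with a modest opening.

carry_out --commands '[0,0,0,0,0,0,0,0,0,0,0,0,0,0,0,0,0,0,0,0,0,0,0,0]' --grip 32

```text
time_s: 18.5
tcp_pos: [0.5615, 0.1363, 0.1093]
ee_rot: [[0.942, 0.054, -0.333], [0.052, -0.999, -0.016], [-0.333, -0.003, -0.943]]
wrist_force: [-0.9, -0.7, 0.1]
gripper_width: 0.357
```

carry_out --commands '[0,0,-15,0,0,0,0,0,-25,0,0,0,0,0,-30,0,0,0]'

```text
time_s: 18.88
tcp_pos: [0.5847, 0.137, 0.1768]
ee_rot: [[0.94, 0.054, -0.336], [0.052, -0.999, -0.018], [-0.336, -0.001, -0.942]]
wrist_force: [0.6, 0.3, -0.5]
gripper_width: 0.369
```

```bash
python3 -c "
from srch import *
st()
for n in ('scene','top','wrist'): cv2.imwrite(f'pics/{n}8.png',capture(n)[:,:,::-1])
t=cv2.imread('pics/top8.png'); s=cv2.imread('pics/scene8.png')
cv2.imwrite('pics/d8.png',np.hstack([cv2.resize(t[170:320,220:340],None,fx=3.5,fy=3.5,interpolation=2),cv2.resize(s[130:280,310:420],None,fx=3.5,fy=3.5,interpolation=2)]))
"
```

```text
t 18.88 p [0.5847 0.137  0.1768] F [ 0.5807  0.2615 -0.5222] M [-0.0501 -0.6707  0.0285] w 32.090260648818294
j [ 24.7  32.   10.4  -7.2 -86.7  70. ]
[[ 0.9403  0.0545 -0.336 ]
 [ 0.0515 -0.9985 -0.0176]
 [-0.3365 -0.0007 -0.9417]]
```

View pics/wrist8.png

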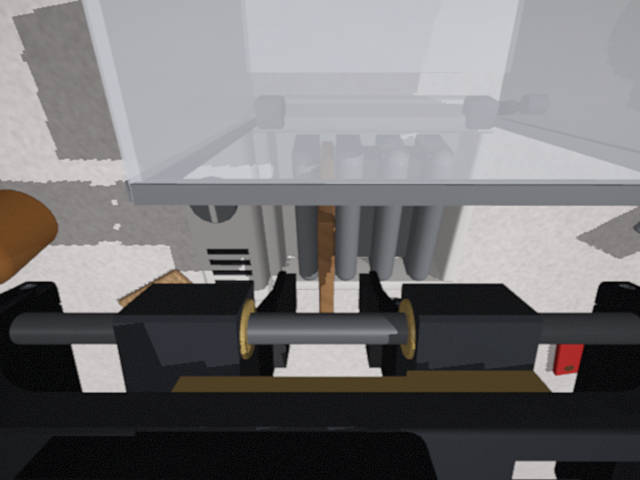

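View pics/d8.png

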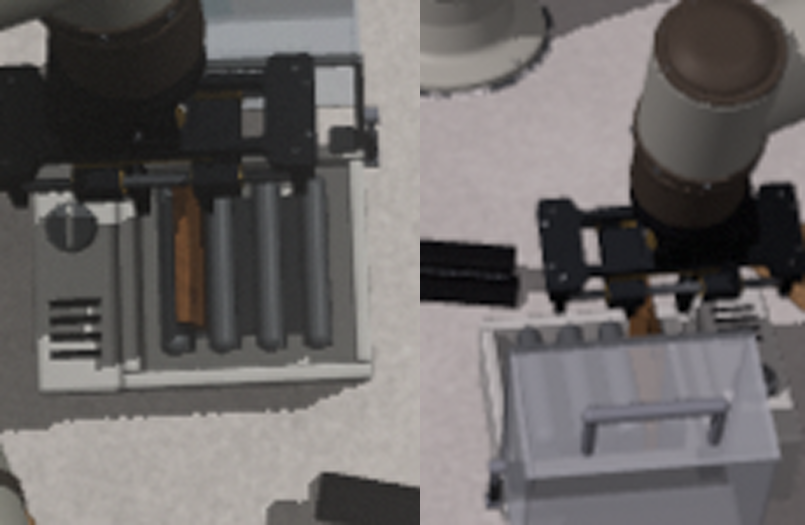

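The board stands in slot c with the hand off it. I withdraw straight up and away from the hood.

carry_out --commands '[-13,0,-38,0,0,0,-15,0,-42,0,0,0,-45,-2,-25,0,0,0,-50,-2,0,0,0,0,-55,-3,10,0,0,0]'

```text
time_s: 19.65
tcp_pos: [0.4464, 0.1367, 0.3253]
ee_rot: [[0.938, 0.051, -0.343], [0.048, -0.999, -0.018], [-0.344, 0.0, -0.939]]
wrist_force: [-0.0, 0.2, 0.3]
gripper_width: 0.369
```

carry_out --commands '[0,50,0,0,0,0,0,55,0,0,0,0,0,55,0,0,0,0,0,55,0,0,0,0,0,50,0,0,0,0]'

```text
time_s: 20.27
tcp_pos: [0.4562, -0.1314, 0.3257]
ee_rot: [[0.937, 0.063, -0.342], [0.061, -0.998, -0.018], [-0.343, -0.004, -0.939]]
wrist_force: [0.2, 0.8, 0.2]
gripper_width: 0.366
```

```bash
python3 -c "
from srch import *
st()
for n in ('scene','top'): cv2.imwrite(f'pics/{n}9.png',capture(n)[:,:,::-1])
t=cv2.imread('pics/top9.png'); s=cv2.imread('pics/scene9.png')
cv2.imwrite('pics/d9.png',np.hstack([cv2.resize(t[170:320,220:340],None,fx=3.5,fy=3.5,interpolation=2),cv2.resize(s[130:280,310:420],None,fx=3.5,fy=3.5,interpolation=2)]))
T=calibration('top');S=calibration('scene')
RB=np.c_[-v*-1,-u,Z];o=np.array([.5568,.1354,0])
X=[o+a*u+h*Z for a in (-.05,.05) for h in (.151,.180)]
print('top',proj(T,X).round(1).tolist());print('scene',proj(S,X).round(1).tolist())
"
```

```text
t 20.27 p [ 0.4562 -0.1314  0.3257] F [0.1927 0.8351 0.2059] M [-0.0703 -0.607  -0.046 ] w 31.851656544591584
j [  3.5  14.5   1.7  -0.1 -97.2  90.2]
[[ 0.9374  0.0634 -0.3425]
 [ 0.0608 -0.998  -0.0184]
 [-0.343  -0.0035 -0.9393]]
top [[272.7, 263.1], [271.2, 262.6], [271.5, 220.3], [270.0, 218.5]]
scene [[371.5, 203.9], [372.1, 196.2], [377.4, 229.2], [378.0, 221.5]]
```

View pics/d9.png

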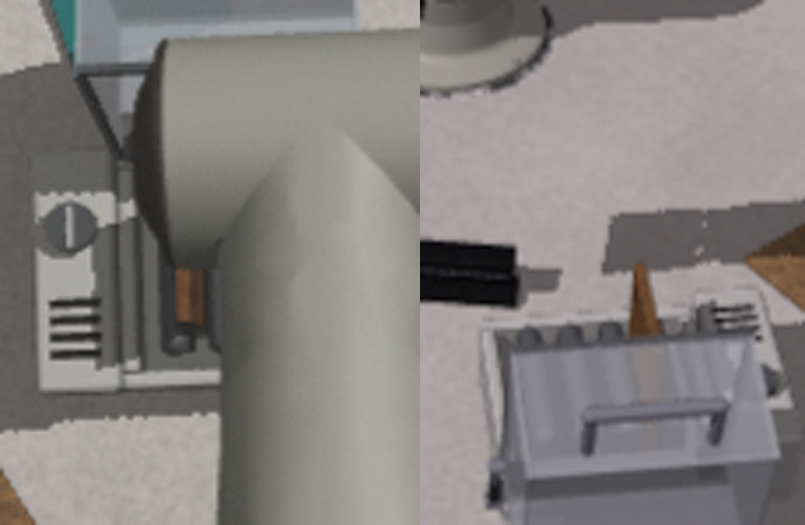

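View pics/top9.png

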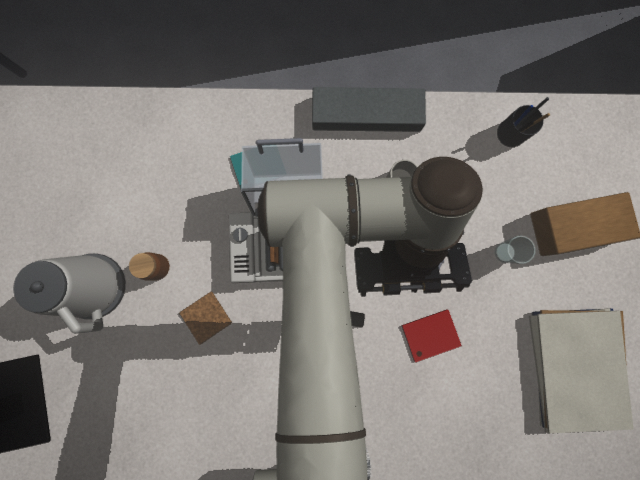

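View pics/scene9.png

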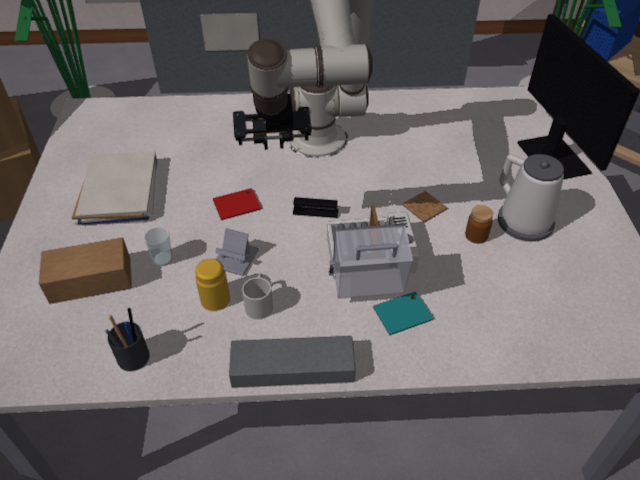

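The measured near top corner of the board, scene (373,205), matches the prediction for fully down (371.5,203.9; a raised stop would give row ≈196). The hood is still open, the easel is empty, and the other things look unmoved.

```bash
python3 -c "
from h import *
a=cv2.imread('pics/scene0.png').astype(int);b=cv2.imread('pics/scene9.png').astype(int)
for n,(x0,x1,y0,y1) in dict(tin=(195,228,260,308),mug=(243,273,278,316),tumbler=(147,172,230,263),jar=(466,492,206,242),stapler=(293,325,199,215),trivet=(415,446,195,217),red=(214,232,193,214)).items():
    d=abs(a-b)[y0:y1,x0:x1].max(2);print(n,(d>40).mean().round(3))
finish_job()"
```

```text
tin 0.0
mug 0.0
tumbler 0.0
jar 0.0
stapler 0.0
trivet 0.428
red 0.201
the job is handed in; nothing more can be done
```

The job is handed in, at about 20 s of the 64 s. The hood is swung open past centre and stays open by itself. The wooden board stands upright, hole end up, on the floor of slot c (the slot next to the control box), and I lowered it by hand and let go.

**Fit:** I felt only slot c. Nothing stopped the board at the 50 mm stop height, and it touched bottom with its lower edge about 22 mm above the desk. After I let go, its top corner in the scene view fitted the fully-down position to about 1.5 px. The last wrist force was under 1 N, with the arm clear of everything.

**Other things:** The scene pictures from before and after show no change at the tin, mug, tumbler, jar or stapler. Two patches did differ: 43% of the trivet's pixels and 20% of the red board's. By eye both lie where they were in the top and scene views, and I put the difference down to shadows and the board no longer standing in front, but I did not check that further.

**Gone wrong on the way:** My first approach to the board ran joint 5 to its limit of about -9.1°, with the wrist reading about 36 N. I backed off and gripped the board at a different angle. I can't tell whether that joint briefly passed its limit.

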